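Rack the carving blanks and lock them in with a linchpin

TASK

Load every spare wooden blank from the slotted stand into the carrying rack, standing on edge behind the two that lean there, and push the whole row upright, square and tight against the backstop. Then swing the green keeper bar down over the row until it is fully down on the post, push the linchpin through the hole in the post from the front until its head meets the post, and swing its wire ring over the post and right down to hold it. Leave the other things on the bench where they are.

Things in the scene. Friction and masses are not known exactly. Their poses are not given: they have to be found in the camera images.
- rack: Fixed wooden carrying rack, turned up to 0.2 rad; origin on the bench under its base board (84 along x; y -105 to +125; 12 mm thick). x points away from the robot, y along the row, z up. Blanks stand on the base, broad faces square to y, between guide rails with inner faces at x -25 and +25 mm, tops at z 20, from y +85 to -60. Backstop: y +85 to +101, 70 wide, top z 84.
- row_start (a point): Foot of the backstop's inner face, in the middle, on the base board's top (z 12 mm). The first blank belongs flat on this face; the row grows from here along the rack's -y (towards the post). Rack axes.
- post_hole (a point): Centre of the square cross hole (12 wide x 11 mm high) through the steel post, 165 mm along -y from the backstop's inner face, 100.5 mm over the bench. The post is 24 along x, 18 mm along y and ends 13.5 mm above this point. The hole runs along the rack's x; the linchpin goes in from the robot's side (-x), moving +x. Rack axes.
- keeper (a joint): Angle of the green keeper bar (rad): 0 fully down, level over the row, its eye round the post, underside 3.5 mm over upright blanks; 1.57 straight up; at the start it leans back past upright (1.65 to 1.85). Stiff hinge (0.12 N m) holds it raised; below about 0.8 it sinks by its weight.
- keeper_hinge (a point): Keeper bar's hinge, over the middle of the backstop (8 mm behind its inner face), axis along the rack's x, 88.5 mm over the bench. From it the bar (16 wide, 6 mm thick, hinge at mid-thickness) runs 196 mm towards -y when down; the eye at its end, 155 to 196 mm out, is 33 mm wide. When down the bar's top is 91.5 mm over the bench.
- stand: Fixed slotted wooden stand for the spare blanks, 64 x 120 x 26 mm high; origin under its centre. Three slots at y -36, 0, +36 mm hold blanks on edge, broad faces square to y, undersides 8 mm over the bench.
- linchpin_head (a point): Centre of the linchpin's head, a dark steel block 34 long (x) x 24 wide (y) x 17 mm high (z), at the start lying with its underside on the bench. x points along the pin to its tip. The pin (9 x 9 mm) stands out 38 mm from the head's front, its axis 3.5 mm below this point. Home = head's front on the post: this point is then 29 mm before the hole's centre.
- linchpin_tip (a point): Tip of the linchpin, on the pin's axis, 55 mm ahead of the head's centre; the last 14 mm taper to a blunt 3 mm point.
- ring (a joint): Angle (rad) of the linchpin's wire ring, hinged sideways across the rear end of the head, 17 mm behind the head's centre at the height of the pin's axis: 0 = flat along the pin, closed around post and tip; 1.57 = standing up; it starts open, leaning back from the tip at 2.25 to 2.6. It stays where it is left (friction about 0.012 N m).
- ring_end (a point): Middle of the red sleeve (9 mm diameter, 22 mm long) across the far end of the ring, 78 mm from the ring's hinge. The ring is 44 mm wide, of 4.4 mm wire.
- blank0_mid (a point): Centre of a wooden blank, 44 wide (x) x 14 thick (y) x 70 mm tall (z), 35 g; at the start it leans in the rack, top edge towards the backstop.
- blank1_mid (a point): Centre of a wooden blank, 44 wide (x) x 14 thick (y) x 70 mm tall (z), 35 g; at the start it leans in the rack, top edge towards the backstop.
- blank2_mid (a point): Centre of a wooden blank, 44 wide (x) x 14 thick (y) x 70 mm tall (z), 35 g; spare, at the start on edge in a slot of the stand; it may be absent.
- blank3_mid (a point): Centre of a wooden blank, 44 wide (x) x 14 thick (y) x 70 mm tall (z), 35 g; spare, at the start on edge in a slot of the stand; it may be absent.
- blank4_mid (a point): Centre of a wooden blank, 44 wide (x) x 14 thick (y) x 70 mm tall (z), 35 g; spare, at the start on edge in a slot of the stand; it may be absent.
- bowl: Bystander: bowl, not to be disturbed. Origin at its underside.
- mallet: Bystander: mallet, not to be disturbed. Origin at its underside.
- gouge: Bystander: gouge, not to be disturbed. Origin at its underside.
- brush: Bystander: brush, not to be disturbed. Origin at its underside.
- glue: Bystander: glue bottle, not to be disturbed. Origin at its underside.
- cup: Bystander: cup, not to be disturbed. Origin at its underside.
- offcut: Bystander: offcut, not to be disturbed. Origin at its underside.

How it is judged:
By the outcome, as a careful person would: the job done as asked, in the order asked, and still so for the second after the job is handed in, with the robot touching nothing.
Of blank2, blank3, blank4 only 1 to 3 are there at a start; the rules pass over those that are not, and their reading is None.
At some moment in a run one of linchpin may be knocked a few centimetres aside while the robot is not near it.
It also fails if it takes over 210 s, if anything falls off the work surface, if the arm or the gripper's body presses on something with over 40 N, if the wrist force passes 120 N, or if a joint passes its speed limit or range.

ROBOT

A 7-joint arm with a two-finger parallel gripper is mounted at the origin on the work surface. World frame = base frame: x ahead of the robot, y to its left, z up, the work surface at z = 0. Lengths are in m, angles in rad, forces in N, time in s.
With the tool pointing down it reaches from about 0.4 to 0.75 m from the base axis. Payload 19.5 kg.
Tool frame: the origin (TCP) lies between the finger pads; the fingertips stand 22 mm ahead of it and the grasp point (between the pads) lies 3 mm ahead of it (env.tip_reach is the distance from the TCP to the fingertips, in m); z points along the fingers, x is the direction in which the jaws open and shut, and the axes are right-handed (so a half turn about z gives the same grasp; the last joint's range is limited). The gripper opens to 85 mm and grips with 20 to 120 N. Pads are 22 mm wide; open, the fingers measure 114 mm over their backs; the gripper's body (76 mm by 85 mm) begins 54 mm behind the grasp point. The pads swing forward as they close: fully open they stand 13 mm farther back than shut.
Start: joints at [-0.042, 0.707, -0.028, 1.485, 0.022, 0.951, -0.075], TCP at [0.575, 0, 0.253] pointing down, gripper open.
Joint ranges: [-2.71, 2.71], [-0.32, 2.16], [-1.57, 1.52], [0, 2.45], [-1.46, 4.6], [0, 2.02], [-2.83, 2.83]. Speed limits (rad/s): [1.89, 1.89, 2.57, 2.57, 3.01, 3.01, 3.01].

INTERFACE

Orientations are given as a unit quaternion [x, y, z, w].
In Python, from rig import env, effector, ik, readout, cams, recognise, place_of gives the robot as it stands. The module is installed in compiled form; this text tells all that it offers. Calls block until the motion is done:
- env.reach(position, orientation): joint-space move of the TCP to a pose.
- env.move_straight(position, frame=None, vel=0.15, stop_force=None): straight line of the TCP; frame=None keeps the orientation; vel is the mean speed in m/s. With stop_force (N) it stops when the force on the tool has changed by that much, and returns True; else False.
- env.goto_joints(angles): joint-space move.
- effector.move_gripper(opening): opening from 0.0 (shut) to 1.0 (fully open); the grip force is fixed at half the most; returns when the fingers have stopped.
- env.sleep(seconds).
- ik(position, orientation): joint angles nearest the present ones, or None.
- readout.get_obs(): the state.
- cams.grab_frame(name): name is "scene" or "side" or "wrist"; returns a dict with "img" (400x640x3 uint8, blue, green, red), "z_map" (400x640 float32, m along the optical axis (not along the pixel's ray), 0 where there is no reading), "camera_matrix" (3x3 intrinsics, pixels), "origin" and "orientation" of the camera in the world. Camera axes: x right, y up, looking along -z (the intrinsics and any distortion apply to the point x, -y, -z); pixel columns grow to the right and rows downward; lengths in m; the calibration is good to about 2 mm. A picture is of the moment at which its call begins.
A pose or a line that the arm cannot do raises env.IKError and nothing moves.
- env.job_done(): hands the job in, once; it reports no verdict.
Trained networks look in a picture, given as the dict that the camera call returned (one of the last four; its "shot" number tells which), for a name from the list of things; names that differ only in an ending like _2 or _b are one class to them, and where a whole thing is asked for, a point or a joint stands for the part that bears it (a point fixed in the world has none). Each returns a list of dicts, best first, with "conf" (0 to 1); they miss things now and then, are a little off and sometimes report something else, mostly with a low value. They report only what shows in the picture. A call takes as long as a camera call.
- recognise(thing, picture): "position" ([column, row] in pixels, amid what is visible of it).
- place_of(thing, picture): "position" ([column, row] in pixels: a listed point, or the origin of a listed thing).
The state is a dict: "time": time; "joint_positions": joint angles; "qvel": joint speeds; "tau": joint torques, N m; "tcp_pos": TCP position; "orientation": TCP orientation; "contact_force": force on the tool from outside, world axes, zero at the start; "moment": the same for the moment, N m; "gripper_width": opening from 0.0 (shut) to 1.0 (fully open).
Only numpy, scipy, OpenCV 4.12 (cv2) and the standard library are available. Lean on these libraries where they do the work, as an engineer would, in place of code of your own. Each camera call takes 0.05 s, during which the arm holds its last target.

## Working session

There is one attempt and no reset: what is moved stays moved. The work goes in short steps, each a Python script; the robot and the scene stay as the last script left them, time stands still between calls to the robot, and variables do not carry over. Pictures are saved under pics/ and viewed, and the job is handed in when it is done.

```bash
mkdir -p pics; cat > h.py <<'E'
import numpy as np, cv2
from scipy.spatial.transform import Rotation as R
from rig import env, effector, ik, readout, cams, recognise, place_of
def grab(n,save=None):
    f=cams.grab_frame(n)
    if save: cv2.imwrite(f'pics/{save}.png',f['img'])
    return f
def proj(f,P):
    P=np.atleast_2d(P); Rm=R.from_quat(f['orientation']).as_matrix()
    c=(P-np.array(f['origin']))@Rm
    c=c*np.array([1,-1,-1]); K=np.array(f['camera_matrix'])
    u=c@K.T; return u[:,:2]/u[:,2:3]
def cloud(f):
    z=f['z_map']; K=np.array(f['camera_matrix']); h,w=z.shape
    u,v=np.meshgrid(np.arange(w),np.arange(h))
    X=np.stack([(u-K[0,2])/K[0,0]*z,-(v-K[1,2])/K[1,1]*z,-z],-1)
    return X@R.from_quat(f['orientation']).as_matrix().T+np.array(f['origin'])
def ray(f,p):
    K=np.array(f['camera_matrix']);d=np.array([(p[0]-K[0,2])/K[0,0],-(p[1]-K[1,2])/K[1,1],-1.])
    return np.array(f['origin']),R.from_quat(f['orientation']).as_matrix()@d
def atz(f,p,z):
    o,d=ray(f,p); return o+d*(z-o[2])/d[2]
def tri(obs):
    A=np.zeros((3,3));b=np.zeros(3)
    for f,p in obs:
        o,d=ray(f,p);d=d/np.linalg.norm(d);M=np.eye(3)-np.outer(d,d);A+=M;b+=M@o
    return np.linalg.solve(A,b)
E
python3 - <<'E'
from h import *
np.set_printoptions(precision=4,suppress=True)
fs={n:grab(n,n+'0') for n in ['scene','side','wrist']}
for n,f in fs.items(): print(n,f['origin'],f['orientation'],f['camera_matrix'])
print(readout.get_obs())
for n in ['scene','side']:
    f=fs[n]; C=cloud(f)
    for t in ['rack','row_start','post_hole','keeper_hinge','stand','linchpin_head','linchpin_tip','ring_end','blank0_mid','blank2_mid','bowl','mallet','gouge','brush','glue','cup','offcut']:
        r=place_of(t,f)
        print(n,t,[(np.round(x['position'],1),round(x['conf'],2),C[int(min(399,x['position'][1])),int(min(639,x['position'][0]))]) for x in r[:5]])
E
```

```text
scene [1.4495 0.6128 1.1282] [0.1736 0.3397 0.8176 0.4314] [[518.8429   0.     317.149 ]
 [  0.     518.8429 194.0292]
 [  0.       0.       1.    ]]
side [-0.0614 -0.796   0.6777] [ 0.4823 -0.1673 -0.2879  0.8103] [[432.4184   0.     319.4346]
 [  0.     432.4184 202.4777]
 [  0.       0.       1.    ]]
wrist [0.5753 0.0698 0.3743] [-0.1403  0.0006  0.0002  0.9901] [[305.5425   0.     317.0229]
 [  0.     305.5425 200.7182]
 [  0.       0.       1.    ]]
{'time': 0.15, 'joint_positions': array([-0.0417,  0.707 , -0.0276,  1.4849,  0.022 ,  0.9509, -0.0755]), 'qvel': array([-0.0021, -0.0009,  0.0001, -0.0017,  0.0002, -0.0016,  0.0008]), 'tau': array([ -0.0003, -88.3303,   1.2342, -23.6189,   0.0169,   0.0054,
         0.    ]), 'tcp_pos': array([0.5748, 0.    , 0.2529]), 'orientation': array([ 1.    ,  0.    , -0.0004,  0.    ]), 'contact_force': array([-0.3814,  0.9395, -0.1125]), 'moment': array([-0.002,  0.002, -0.04 ]), 'gripper_width': 0.9981345952340102}
scene rack [(array([316.4, 231.1]), 0.75, array([0.6638, 0.0546, 0.0106]))]
scene row_start [(array([329.2, 224.2]), 0.68, a
[... 3217 characters left out ...]
, 275. ]), 0.59, array([ 0.5837, -0.2364,  0.0169])), (array([224.3, 196.1]), 0.55, array([0.4847, 0.3904, 0.0136]))]
side gouge [(array([373.9, 323.9]), 0.62, array([ 0.4462, -0.3389,  0.0215]))]
side brush [(array([224.9, 214.4]), 0.96, array([ 0.4397,  0.3093, -0.0023]))]
side glue [(array([430.2, 271.4]), 0.73, array([ 0.6856, -0.2982,  0.016 ]))]
side cup [(array([466.4, 299.5]), 0.98, array([ 0.6574, -0.4195,  0.0241])), (array([388. , 228.7]), 0.39, array([ 0.7719, -0.0779,  0.0005]))]
side offcut [(array([259.5, 186.8]), 0.5, array([0.6198, 0.3907, 0.0075])), (array([284.7, 249.4]), 0.45, array([0.4616, 0.0099, 0.0154])), (array([318.3, 202.4]), 0.4, array([0.6458, 0.0937, 0.0595]))]
```

View pics/scene0.png

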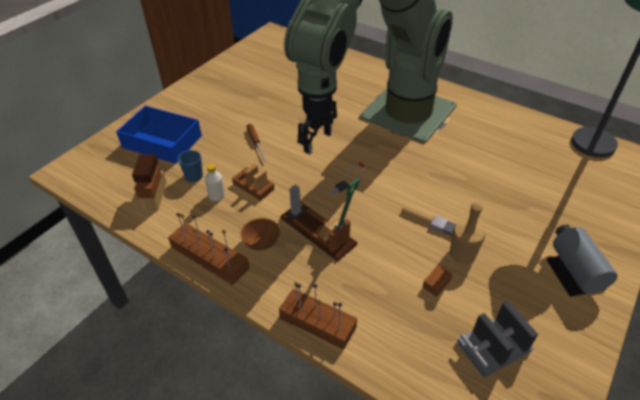

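View pics/side0.png

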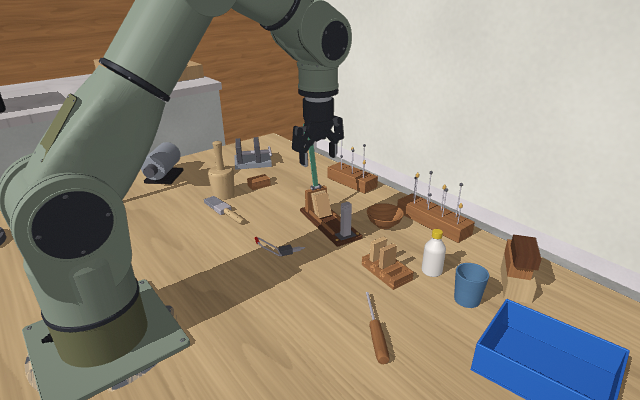

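View pics/wrist0.png

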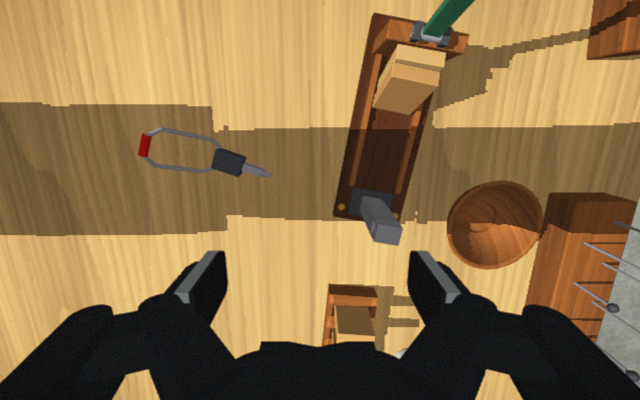

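The wrist view shows everything: linchpin at (228,160) with its ring to the left, rack from (370,200) to (420,40), and part of the stand at (352,310). The side view shows the stand's blanks near (385,255). Next I'll take wrist views over the rack and the stand.

```bash
python3 - <<'E'
from h import *
np.set_printoptions(precision=4,suppress=True)
import pickle
q=[1,0,0,0]
out=[]
for i,p in enumerate([(0.62,-0.20,0.30),(0.60,-0.04,0.30)]):
    env.reach(p,q); env.sleep(0.2); f=grab('wrist',f'w1_{i}'); out.append(f); print(readout.get_obs()['time'],f['origin'])
    for t in ['stand','post_hole','row_start','keeper_hinge','linchpin_head','linchpin_tip','ring_end','blank0_mid','blank2_mid','bowl']:
        print(t,[(np.round(x['position'],1),round(x['conf'],2)) for x in place_of(t,f)[:5]])
pickle.dump(out,open('w1.pkl','wb'))
E
```

```text
2.95 [ 0.6204 -0.1291  0.4214]
stand [(array([316.1, 176.7]), 0.71)]
post_hole [(array([339.8,   9.1]), 0.65), (array([317.6, 180.8]), 0.61)]
row_start []
keeper_hinge []
linchpin_head []
linchpin_tip [(array([232.9,   6.7]), 0.56)]
ring_end [(array([337.1,  10.2]), 0.16)]
blank0_mid []
blank2_mid [(array([316.2, 157.9]), 0.41)]
bowl [(array([443.3,  47.3]), 0.73)]
4.3833 [0.6005 0.0289 0.4212]
stand [(array([330.3, 276.5]), 0.91)]
post_hole [(array([351.6, 176.1]), 0.74)]
row_start []
keeper_hinge [(array([218.3, 124.4]), 0.61)]
linchpin_head [(array([217. , 123.1]), 0.6)]
linchpin_tip [(array([256. , 138.4]), 0.95)]
ring_end [(array([142.2, 100.4]), 0.56)]
blank0_mid [(array([375.2,  38.8]), 0.62)]
blank2_mid [(array([446.1, 174.1]), 0.62)]
bowl [(array([445.8, 174.6]), 0.61), (array([376. ,  36.4]), 0.18), (array([330. , 277.8]), 0.16)]
```

View pics/w1_0.png

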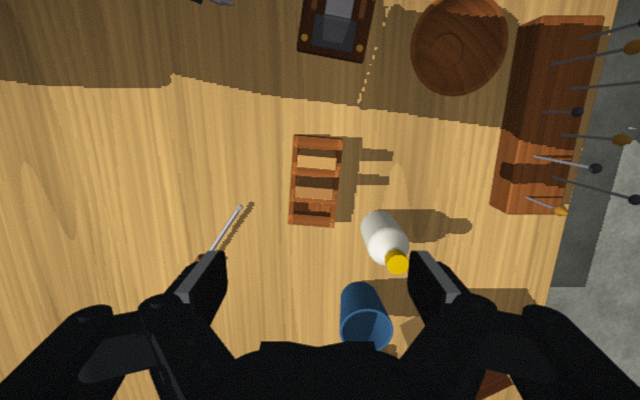

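View pics/w1_1.png

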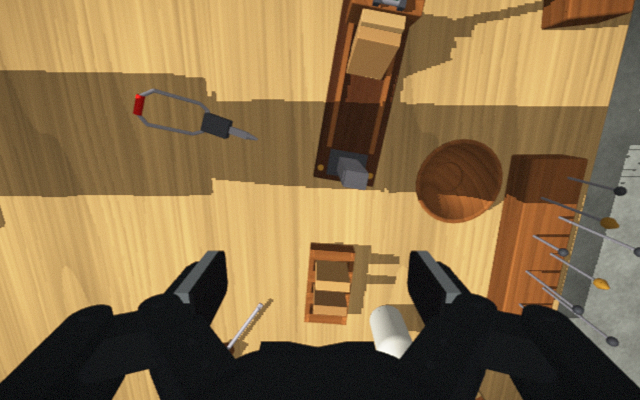

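View 0 shows the stand at (316,180), with two pale blanks at about (318,163) and (313,207). I'll analyse it in depth.

```bash
python3 - <<'E'
from h import *
np.set_printoptions(precision=4,suppress=True)
import pickle
fs=pickle.load(open('w1.pkl','rb'))
a=cv2.resize(fs[0]['img'][120:240,270:400],None,fx=4,fy=4,interpolation=cv2.INTER_CUBIC)
cv2.imwrite('pics/c0.png',a)
C0=cloud(fs[0]);C1=cloud(fs[1])
def mr(C,x,y,z):
    m=(C[...,0]>x[0])&(C[...,0]<x[1])&(C[...,1]>y[0])&(C[...,1]<y[1])&(C[...,2]>z[0])&(C[...,2]<z[1])
    return m
def rect(C,m,nm):
    P=C[m][:, :2].astype(np.float32)
    if len(P)<5: print(nm,len(P));return
    r=cv2.minAreaRect(P*1000); print(nm,len(P),C[m][:,2].mean(),'c',np.array(r[0]),'sz',np.array(r[1]),'ang',r[2],'med',np.median(P,0))
# table z
print(np.median(C0[150:200,400:470,2]) , np.median(C1[200:230,100:280,2]))
for nm,C in(('0',C0),('1',C1)):
    m=mr(C,(.5,.75),(-.32,-.1),(0.06,.1))
    n,l,st,ct=cv2.connectedComponentsWithStats(m.astype(np.uint8))
    for k in range(1,n):
        if st[k,4]>15: rect(C,l==k,nm+'blanktop'); print(ct[k])
    m=mr(C,(.5,.75),(-.32,-.1),(0.022,.030)); rect(C,m,nm+'stand top')
m=mr(C1,(.5,.75),(-.1,.06),(0.105,.125)); rect(C1,m,'post')
m=mr(C1,(.5,.75),(-.1,.2),(0.009,.0155)); rect(C1,m,'base')
m=mr(C1,(.5,.75),(0,.2),(0.016,.024)); rect(C1,m,'rails')
m=mr(C1,(.42,.55),(-.05,.1),(0.011,.03)); rect(C1,m,'pinhead')
E
```

```text
0.0007308785522599781 0.0009145841239091013
0blanktop 554 0.07731592831550417 c [ 620.2357 -182.6377] sz [14.1043 43.5746] ang 85.11412048339844 med [ 0.6204 -0.1815]
[316.9838 160.9152]
0blanktop 564 0.07661997230018265 c [ 617.0987 -218.5477] sz [14.628  43.8596] ang 84.99281311035156 med [ 0.617  -0.2164]
[314.2872 191.016 ]
0blanktop 1143 0.08239256816004421 c [ 707.1865 -284.2563] sz [51.1179 43.5076] ang 30.779273986816406 med [ 0.701  -0.2755]
[386.3342 241.1172]
0stand top 2458 0.02667608823339353 c [ 657.4327 -226.4844] sz [129.5264 145.5786] ang 85.1847915649414 med [ 0.6178 -0.2092]
1blanktop 581 0.07488747940456077 c [ 620.1393 -182.3104] sz [14.9195 43.8222] ang 84.90887451171875 med [ 0.6204 -0.1775]
[332.759  282.0034]
1blanktop 575 0.07457208563529004 c [ 617.2013 -218.0471] sz [15.3897 43.7876] ang 84.91551208496094 med [ 0.6172 -0.2132]
[330.1878 305.9304]
1blanktop 730 0.07696561859008266 c [ 705.3428 -272.4059] sz [50.6802 22.4233] ang 14.749564170837402 med [ 0.7039 -0.2692]
[393.9877 342.0233]
1stand top 1523 0.02672276527506173 c [ 660.4559 -224.0157] sz [125.7276 151.338 ] ang 84.92144775390625 med [ 0.6157 -0.2018]
post 445 0.11418996573654468 c [640.2067 -37.3593] sz [17.967 24.365] ang 80.22372436523438 med [ 0.6398 -0.0367]
base 6200 0.012683989614283183 c [621.3037  48.9087] sz [210.3129 191.1447] ang 67.76890563964844 med [0.6455 0.0291]
rails 1121 0.02055619330627183 c [659.7722  67.845 ] sz [145.3024  68.7645] ang 81.93502044677734 med [0.6394 0.0644]
pinhead 726 0.017992351483227247 c [469.9587  13.477 ] sz [44.7358 87.314 ] ang 71.84221649169922 med [0.4656 0.0133]
```

View pics/c0.png

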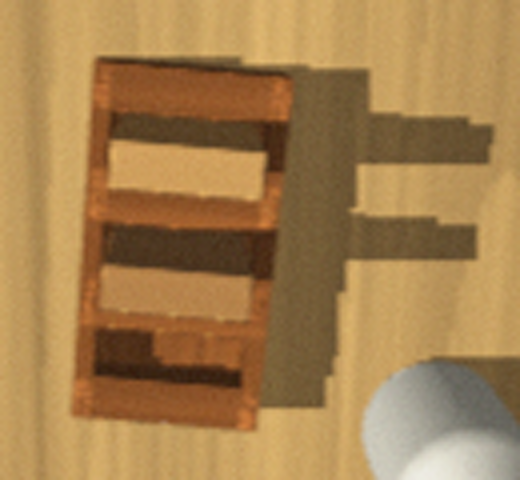

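Depth is good here. The top two slots hold blanks, at (0.620,-0.182) and (0.617,-0.218), and the third slot is empty. Next is a view covering the whole rack and the linchpin.

```bash
cat >> h.py <<'E'
def rect(C,m,nm):
    P=C[m][:, :2].astype(np.float32)
    if len(P)<5: print(nm,len(P));return
    r=cv2.minAreaRect(P*1000); print(nm,len(P),'z %.4f'%C[m][:,2].mean(),'c',np.round(r[0],1),'sz',np.round(r[1],1),'ang %.2f'%r[2],'med',np.median(P,0))
    return r
def mr(C,x,y,z):
    return (C[...,0]>x[0])&(C[...,0]<x[1])&(C[...,1]>y[0])&(C[...,1]<y[1])&(C[...,2]>z[0])&(C[...,2]<z[1])
E
python3 - <<'E'
from h import *
np.set_printoptions(precision=4,suppress=True)
import pickle
q=[1,0,0,0]
env.reach((.57,.03,.30),q); env.sleep(0.2); f=grab('wrist','w2')
pickle.dump(f,open('w2.pkl','wb'))
C=cloud(f)
print('table',np.median(C[230:250,100:150,2]))
rect(C,mr(C,(.55,.75),(-.1,.06),(0.105,.125)),'post')
rect(C,mr(C,(.6,.75),(-.1,.2),(0.009,.0155)),'base')
rect(C,mr(C,(.59,.72),(0,.11),(0.017,.024)),'rails')
m=mr(C,(.55,.75),(.10,.17),(0.079,.087));rect(C,m,'backstop')
rect(C,mr(C,(.42,.53),(-.05,.1),(0.014,.022)),'pinhead')
rect(C,mr(C,(.42,.53),(-.05,.1),(0.005,.022)),'pin all')
g=f['img'].astype(int); m=(g[...,1]>g[...,2]+25)&(g[...,1]>60)
P=C[m];P=P[(P[:,2]>.05)]; print('green',len(P)); 
for z in np.arange(.08,.3,.02):
    s=P[(P[:,2]>z)&(P[:,2]<z+.02)]; 
    if len(s): print(z,s.mean(0))
m=(g[...,2]>120)&(g[...,1]<60)&(g[...,0]<60)&(C[...,0]<.5); print('red',m.sum(),np.median(C[m],0))
cv2.imwrite('pics/w2c.png',cv2.resize(f['img'][0:260,100:440],None,fx=2,fy=2))
E
```

```text
table 0.0010590336630465214
post 419 z 0.1138 c [640.1 -37.1] sz [18.3 24.2] ang 79.55 med [ 0.6397 -0.0353]
base 5627 z 0.0128 c [655.5  51. ] sz [230.4  84.5] ang 80.04 med [0.6461 0.0349]
rails 818 z 0.0206 c [655.4  50. ] sz [110.6  62.4] ang 80.28 med [0.6368 0.053 ]
backstop 1490 z 0.0826 c [667.  118.7] sz [44.9 69.8] ang 80.39 med [0.6619 0.1223]
pinhead 506 z 0.0177 c [461.5  15.5] sz [43.9 50.7] ang 68.96 med [0.4678 0.014 ]
pin all 790 z 0.0148 c [472.8   3.5] sz [42.8 89.7] ang 56.89 med [0.472  0.0112]
green 2209
0.08 [0.6677 0.1326 0.0972]
0.1 [0.6681 0.1354 0.1103]
0.12000000000000001 [0.6685 0.1399 0.1305]
0.14 [0.6694 0.1442 0.1504]
0.16000000000000003 [0.6701 0.1487 0.1704]
0.18000000000000002 [0.6708 0.1532 0.1907]
0.2 [0.6717 0.1574 0.2103]
0.22000000000000003 [0.6742 0.1593 0.2225]
red 95 [0.3985 0.0377 0.0626]
```

View pics/w2c.png

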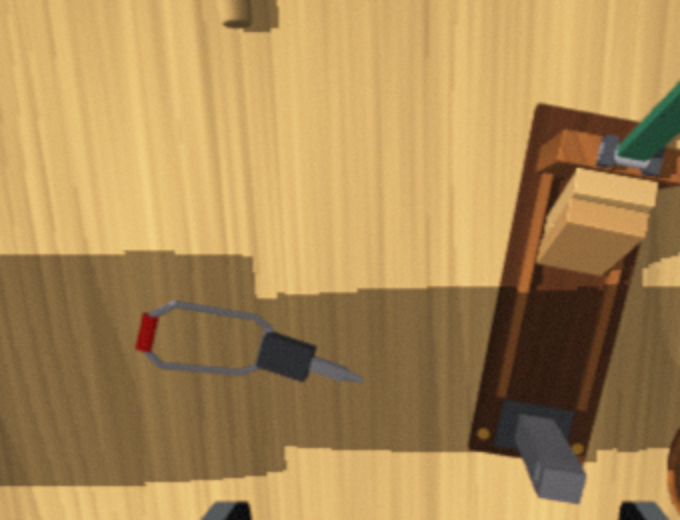

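The fit is consistent. Rack origin is (0.6538, 0.0414) with yaw -0.174, and the predicted post position matches the measured one. The keeper leans back, the two blanks lean (a bit twisted) at crop (600,220), and the linchpin head is at crop (287,357). I'll push the two leaners upright first.

```bash
cat >> h.py <<'E'
RO=np.array([.6538,.0414]); RY=-.174
def rk(x,y,z=0):
    c,s=np.cos(RY),np.sin(RY); return np.array([RO[0]+c*x-s*y,RO[1]+s*x+c*y,z])
def torack(P):
    c,s=np.cos(RY),np.sin(RY); d=P[...,:2]-RO
    return np.stack([c*d[...,0]+s*d[...,1],-s*d[...,0]+c*d[...,1],P[...,2]],-1)
def down(yaw): return (R.from_euler('z',yaw)*R.from_quat([1,0,0,0])).as_quat()
def st():
    o=readout.get_obs(); print('t %.1f'%o['time'],'tcp',np.round(o['tcp_pos'],4),'rack',np.round(torack(o['tcp_pos'])*1000,1),'F',np.round(o['contact_force'],1),'w %.3f'%o['gripper_width']); return o
E
python3 - <<'E'
from h import *
import pickle
f=pickle.load(open('w2.pkl','rb')); T=torack(cloud(f))*1000
for z in range(12,90,8):
    m=mr(T,(-20,20),(-50,86),(z,z+8)); 
    y=T[m][:,1]
    if len(y): print(z,len(y),np.percentile(y,[1,10,50,99]).round(1))
effector.move_gripper(0.0)
Q=down(RY)
env.reach(rk(0,-20,.2),Q); st()
env.move_straight(rk(0,-20,.046)); st()
print(env.move_straight(rk(0,43,.046),vel=.05,stop_force=15)); st()
E
```

```text
12 1506 [-49.1 -41.3  -7.3  81.4]
20 83 [30.9 31.4 32.8 84.8]
28 84 [34.  34.7 36.1 84.8]
36 89 [37.4 37.8 39.2 84.7]
44 93 [40.5 41.1 42.3 84.8]
52 104 [43.6 44.2 45.5 47.4]
60 111 [46.9 47.4 48.7 50.6]
68 129 [50.1 50.7 52.1 85. ]
76 1194 [53.8 56.6 70.1 85.1]
84 43 [78.6 85.  85.7 86. ]Traceback (most recent call last):
  File "<stdin>", line 10, in <module>
rig.IKError: the arm cannot take that pose within its joint ranges
```

```bash
python3 - <<'E'
from h import *
st(); print(readout.get_obs()['joint_positions'].round(2))
for y in (-60,-20,20,43):
  for z in (.05,.1,.15,.2,.25):
    print(y,z,[None if (a:=ik(rk(0,y,z),down(RY+k))) is None else a.round(2) for k in (0,np.pi,np.pi/2,-np.pi/2)])
E
```

```text
t 6.3 tcp [0.57 0.03 0.3 ] rack [-80.6 -25.7 300. ] F [ 0.3 -0.2 -0. ] w -0.001
[-0.09  0.65 -0.04  1.42  0.02  1.07 -0.13]
-60 0.05 [None, None, None, None]
-60 0.1 [None, None, None, None]
-60 0.15 [None, None, None, None]
-60 0.2 [None, None, None, None]
-60 0.25 [None, None, None, None]
-20 0.05 [None, None, None, None]
-20 0.1 [None, None, None, None]
-20 0.15 [None, None, None, None]
-20 0.2 [None, None, None, None]
-20 0.25 [None, None, None, None]
20 0.05 [None, None, None, None]
20 0.1 [None, None, None, None]
20 0.15 [None, None, None, None]
20 0.2 [None, None, None, None]
20 0.25 [None, None, None, None]
43 0.05 [None, None, None, None]
43 0.1 [None, None, None, None]
43 0.15 [None, None, None, None]
43 0.2 [None, None, None, None]
43 0.25 [None, None, None, None]
```

```bash
sed -i "s/def rk(x,y,z=0):/def rk(x,y,z=0):\n    x,y=x\/1000,y\/1000/" h.py
python3 - <<'E'
from h import *
Q=down(RY)
env.reach(rk(0,-20,.2),Q); st()
env.move_straight(rk(0,-20,.046)); st()
print(env.move_straight(rk(0,43,.046),vel=.05,stop_force=15)); st()
E
```

```text
t 6.9 tcp [0.6501 0.0218 0.2004] rack [-2.000e-01 -2.000e+01  2.004e+02] F [1.  0.4 0.7] w -0.000
t 8.1 tcp [0.6508 0.0217 0.0471] rack [  0.5 -19.9  47.1] F [ 0.5 -0.9 -0.8] w 0.005
False
t 9.5 tcp [0.6613 0.0835 0.0461] rack [ 0.1 42.8 46.1] F [ 0.4 -0.4  0.4] w -0.002
```

```bash
python3 - <<'E'
from h import *
print(env.move_straight(rk(0,46.5,.046),vel=.03,stop_force=10)); st()
env.move_straight(rk(0,30,.046)); env.move_straight(rk(0,30,.13))
Q=down(RY); env.reach(rk(-20,-40,.28),Q); env.sleep(.2)
f=grab('wrist','w3'); T=torack(cloud(f))*1000
for z in range(12,90,6):
    m=mr(T,(-20,20),(-30,86),(z,z+6)); y=T[m][:,1]
    if len(y): print(z,len(y),np.percentile(y,[1,10,50,99]).round(1))
st()
rect(cloud(f),mr(T,(-30,30),(30,86),(70,90)),'tops')
cv2.imwrite('pics/w3c.png',cv2.resize(f['img'][0:250,150:520],None,fx=2,fy=2))
E
```

```text
True
t 9.7 tcp [0.6612 0.0837 0.0456] rack [-0.  42.9 45.6] F [-0.3 -2.3  1.2] w -0.003
12 1813 [-29.1 -21.4  13.   52.5]
24 26 [52.6 52.7 52.7 52.8]
30 8 [52.6 52.6 52.6 52.7]
48 65 [52.3 52.4 52.5 85. ]
54 39 [84.5 84.6 84.8 85. ]
60 40 [84.5 84.6 84.8 85.1]
66 78 [52.1 52.2 84.5 85. ]
72 41 [84.5 84.6 84.8 85.1]
78 1305 [52.3 55.  66.8 85.2]
84 116 [53.1 59.  84.9 85.9]
t 11.6 tcp [0.6271 0.0058 0.279 ] rack [-20.2 -39.6 279. ] F [0.5 1.  0.7] w -0.001
tops 1714 z 0.0822 c [665.8 109.4] sz [33.9 59.8] ang 80.08 med [0.66467786 0.1093656 ]
```

View pics/w3c.png

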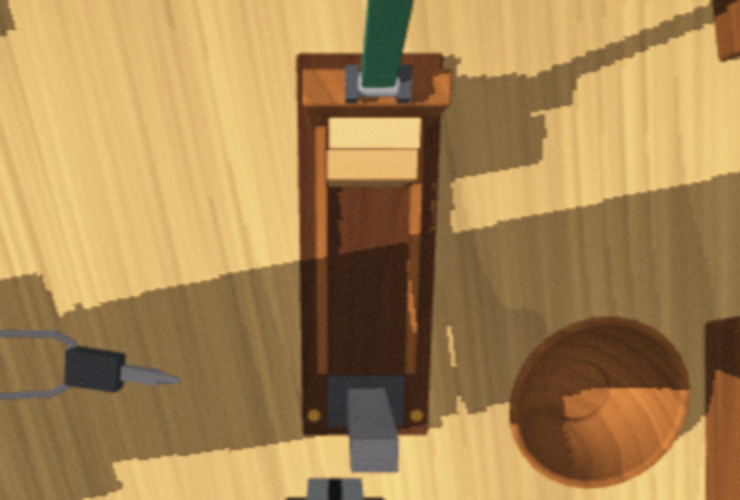

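Both leaners are now upright and square, with the front face at rack y of about 52.5, a few mm loose. Next I'll pick the first spare.

```bash
cat > pick.py <<'E'
from h import *
def pick(x,y):
    Qs=down(-.087)
    effector.move_gripper(0.76)
    env.reach((x,y,.14),Qs); env.move_straight((x,y,.056)); effector.move_gripper(0.3); st()
    env.move_straight((x,y,.19),vel=.2)
    st()
def place(ry):
    env.reach(rk(0,ry,.19),down(RY)); st()
    env.move_straight(rk(0,ry,.066),vel=.2)
    print(env.move_straight(rk(0,ry,.057),vel=.02,stop_force=8)); st()
    effector.move_gripper(0.68)
    env.move_straight(rk(0,ry,.16),vel=.2); st()
E
python3 - <<'E'
from pick import *
pick(.6201,-.1824); grab('side','s3'); place(39.5)
env.reach(rk(-20,-60,.28),down(RY)); env.sleep(.2)
f=grab('wrist','w4'); C=cloud(f);T=torack(C)*1000
cv2.imwrite('pics/w4c.png',cv2.resize(f['img'][0:300,150:520],None,fx=2,fy=2))
rect(C,mr(T,(-30,30),(30,86),(70,90)),'tops')
E
```

```text
t 14.2 tcp [ 0.6206 -0.1825  0.0573] rack [   6.1 -226.2   57.3] F [-1.6  0.7  9. ] w 0.505
t 15.0 tcp [ 0.6197 -0.1822  0.189 ] rack [   5.1 -226.2  189. ] F [-0.1 -0.7 -0.6] w 0.503
t 16.1 tcp [0.6608 0.0782 0.1899] rack [  0.5  37.5 189.9] F [-0.7 -1.2  0.1] w 0.506
True
t 17.2 tcp [0.6611 0.0804 0.0613] rack [ 0.5 39.7 61.3] F [-1.5 -0.2 10.7] w 0.509
t 18.1 tcp [0.6604 0.0803 0.1598] rack [ -0.2  39.5 159.8] F [ 0.8  1.1 -0.4] w 0.685
tops 2644 z 0.0818 c [664.1  99.6] sz [53.8 59.8] ang 80.07 med [0.66374314 0.10367391]
```

View pics/w4c.png

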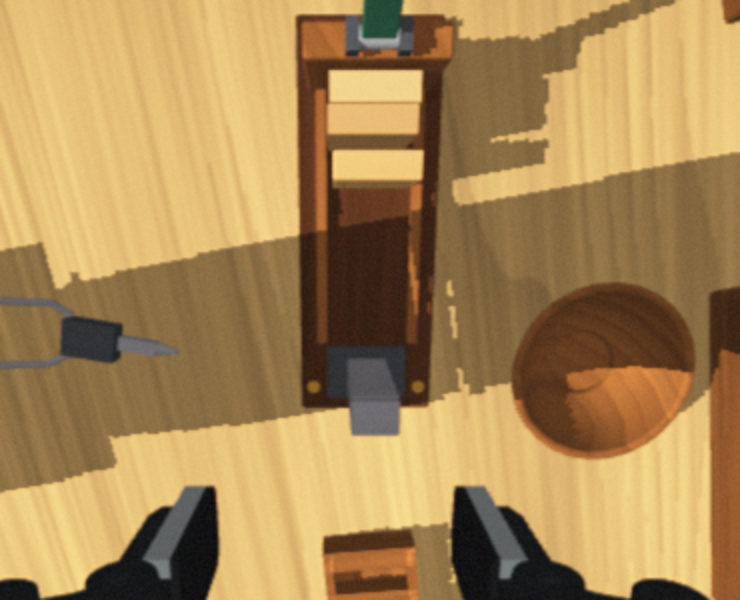

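The third blank stands at crop (378,165). Now the second spare, then the push.

```bash
python3 - <<'E'
from pick import *
pick(.6171,-.2183); place(17.5)
effector.move_gripper(0.0)
env.reach(rk(0,-22,.16),down(RY)); env.move_straight(rk(0,-22,.046)); st()
print(env.move_straight(rk(0,14,.046),vel=.06,stop_force=20)); st()
print(env.move_straight(rk(0,26,.046),vel=.03,stop_force=20)); st(); env.sleep(.3); st()
env.move_straight(rk(0,0,.046)); env.move_straight(rk(0,-5,.16))
env.reach(rk(-20,-60,.28),down(RY)); env.sleep(.2)
f=grab('wrist','w5'); C=cloud(f);T=torack(C)*1000
cv2.imwrite('pics/w5c.png',cv2.resize(f['img'][0:300,150:520],None,fx=2,fy=2))
rect(C,mr(T,(-30,30),(20,83),(70,90)),'tops')
for z in range(12,90,6):
    m=mr(T,(-20,20),(-30,86),(z,z+6)); y=T[m][:,1]
    if len(y): print(z,len(y),np.percentile(y,[1,10,50,99]).round(1))
E
```

```text
t 21.3 tcp [ 0.6176 -0.2184  0.0573] rack [   9.4 -262.1   57.3] F [-1.2  0.8  8.7] w 0.506
t 22.1 tcp [ 0.6167 -0.2181  0.189 ] rack [   8.4 -262.   189. ] F [ 0.   0.1 -1.2] w 0.514
t 23.2 tcp [0.6569 0.0566 0.1898] rack [  0.4  15.5 189.8] F [ 0.1  0.2 -0.6] w 0.509
True
t 24.3 tcp [0.6573 0.0587 0.0613] rack [ 0.5 17.7 61.3] F [-1.4  0.4 11.1] w 0.504
t 25.3 tcp [0.6566 0.0586 0.1598] rack [ -0.2  17.5 159.8] F [ 1.  -0.4 -0.6] w 0.686
t 27.1 tcp [0.6505 0.0199 0.0469] rack [  0.5 -21.8  46.9] F [0.  0.7 1. ] w -0.003
False
t 27.8 tcp [0.6562 0.0554 0.046 ] rack [-0.  14.2 46. ] F [-0.6 -0.3  0.4] w -0.003
True
t 28.1 tcp [0.6563 0.0561 0.0456] rack [-0.  14.9 45.6] F [-0.9 -2.1  1. ] w -0.001
t 28.4 tcp [0.6563 0.0561 0.0454] rack [-0.1 14.9 45.4] F [-0.3 -3.7  1.7] w 0.004
tops 2914 z 0.0826 c [662.9  94.5] sz [55.8 46.1] ang 80.22 med [0.66306144 0.09549031]
12 1199 [-29.1 -24.1  -1.1  24.6]
24 34 [25.1 25.1 25.2 25.2]
42 36 [25.4 25.5 25.5 25.6]
54 3 [25.9 25.9 25.9 25.9]
60 35 [25.7 25.7 25.8 25.8]
66 24 [84.7 84.7 84.9 85.1]
72 100 [26.  26.  84.5 85.2]
78 2586 [26.7 32.2 56.5 85. ]
84 189 [27.4 35.8 64.2 86. ]
```

View pics/w5c.png

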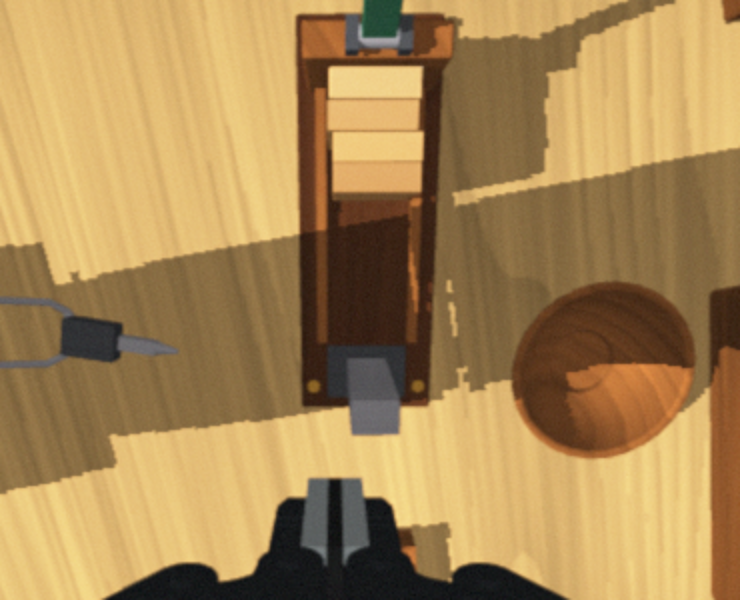

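The row is square, but about 4 mm short of the backstop: a dark strip shows at crop (375,62), and the depth shows the backstop face. The push stopped early, so I'll check whether that was a start-up transient or a real resistance.

```bash
python3 - <<'E'
from h import *
env.reach(rk(0,-5,.16),down(RY)); env.move_straight(rk(0,0,.046)); env.sleep(.3); st()
for y in (10,13,15,16,17,18,18.5,19):
    s=env.move_straight(rk(0,y,.046),vel=.02,stop_force=35); env.sleep(.15); print(y,s); o=st()
    if abs(o['contact_force'][1])>25: break
E
```

```text
t 32.2 tcp [0.654  0.0414 0.0465] rack [ 0.2  0.  46.5] F [ 0.2  0.3 -0.1] w -0.004
10 False
t 33.0 tcp [0.6555 0.0511 0.046 ] rack [ 0.   9.8 46. ] F [ 0.2  0.2 -0.3] w 0.000
13 False
t 33.4 tcp [0.656  0.0542 0.046 ] rack [-0.  12.9 46. ] F [ 1.  -0.1 -0.3] w 0.000
15 False
t 33.8 tcp [0.6564 0.0562 0.046 ] rack [ 0. 15. 46.] F [-1.5 -1.  -0.1] w 0.003
16 False
t 34.2 tcp [0.6565 0.0563 0.046 ] rack [ 0.  15.1 46. ] F [-1.1 -5.7  0.1] w 0.002
17 False
t 34.6 tcp [0.6565 0.0563 0.046 ] rack [ 0.1 15.2 46. ] F [-2.2 -9.8  2. ] w -0.002
18 False
t 35.0 tcp [0.6565 0.0564 0.046 ] rack [ 0.1 15.2 46. ] F [ -4.7 -14.9   3.5] w -0.001
18.5 False
t 35.4 tcp [0.6566 0.0564 0.046 ] rack [ 0.1 15.3 46. ] F [ -4.9 -17.4   3.7] w -0.003
19 False
t 35.8 tcp [0.6566 0.0565 0.046 ] rack [ 0.1 15.3 46. ] F [ -5.9 -19.    4.5] w 0.000
```

There is a solid stop at finger y≈15.3 with about 19 N and a 4 mm gap left, so something sits in the way. I'll look into the gap from above.

```bash
python3 - <<'E'
from h import *
import pickle
env.move_straight(rk(0,0,.046)); env.move_straight(rk(0,-10,.16))
out=[]
for i,(x,y,z) in enumerate([(-25,12,.20),(25,12,.20)]):
    env.reach(rk(x,y,z),down(RY)); env.sleep(.2)
    f=grab('wrist',f'g{i}'); out.append(f)
    T=torack(cloud(f))*1000
    p=proj(f,np.array([rk(0,80,.06)]))[0].astype(int); print(p)
    a=f['img'][max(0,p[1]-60):p[1]+90,max(0,p[0]-90):p[0]+90]; cv2.imwrite(f'pics/g{i}c.png',cv2.resize(a,None,fx=4,fy=4,interpolation=cv2.INTER_CUBIC))
    for xx in range(-30,31,6):
        print(xx,[ (int(q),round(float(T[m][:,2].min()),0),int(m.sum())) for q in range(72,90,2) if (m:=mr(T,(xx,xx+6),(q,q+2),(5,100))).sum()])
pickle.dump(out,open('g.pkl','wb'))
E
```

```text
[347 113]
-30 [(72, 11.0, 13), (74, 12.0, 12), (76, 12.0, 17), (78, 13.0, 11), (80, 12.0, 10), (82, 12.0, 12), (84, 13.0, 32), (86, 84.0, 27), (88, 83.0, 27)]
-24 [(72, 12.0, 24), (74, 11.0, 25), (76, 12.0, 25), (78, 13.0, 19), (80, 12.0, 21), (82, 12.0, 14), (84, 12.0, 30), (86, 83.0, 24), (88, 83.0, 24)]
-18 [(72, 82.0, 21), (74, 82.0, 20), (76, 82.0, 23), (78, 82.0, 16), (80, 12.0, 21), (82, 12.0, 12), (84, 11.0, 28), (86, 84.0, 27), (88, 84.0, 27)]
-12 [(72, 81.0, 23), (74, 81.0, 24), (76, 82.0, 24), (78, 81.0, 16), (80, 12.0, 20), (82, 12.0, 12), (84, 12.0, 29), (86, 84.0, 21), (88, 90.0, 24)]
-6 [(72, 82.0, 22), (74, 81.0, 25), (76, 82.0, 22), (78, 81.0, 16), (80, 12.0, 22), (82, 10.0, 12), (84, 12.0, 29), (86, 84.0, 24), (88, 90.0, 26)]
0 [(72, 82.0, 23), (74, 82.0, 22), (76, 81.0, 24), (78, 82.0, 16), (80, 11.0, 21), (82, 11.0, 14), (84, 11.0, 30), (86, 83.0, 24), (88, 90.0, 25)]
6 [(72, 81.0, 23), (74, 81.0, 25), (76, 81.0, 26), (78, 82.0, 16), (80, 12.0, 22), (82, 11.0, 12), (84, 13.0, 27), (86, 84.0, 33), (88, 90.0, 27)]
12 [(72, 82.0, 21), (74, 81.0, 25), (76, 82.0, 23), 
[... 1342 characters left out ...]
, 81.0, 23), (78, 81.0, 16), (80, 12.0, 22), (82, 11.0, 12), (84, 12.0, 28), (86, 83.0, 21), (88, 91.0, 24)]
12 [(72, 81.0, 24), (74, 82.0, 22), (76, 82.0, 24), (78, 81.0, 16), (80, 11.0, 22), (82, 11.0, 12), (84, 11.0, 29), (86, 84.0, 27), (88, 84.0, 23)]
18 [(72, 12.0, 26), (74, 12.0, 23), (76, 12.0, 23), (78, 12.0, 19), (80, 11.0, 21), (82, 11.0, 14), (84, 12.0, 29), (86, 83.0, 24), (88, 84.0, 16)]
24 [(72, 13.0, 12), (74, 13.0, 17), (76, 20.0, 12), (78, 20.0, 12), (80, 19.0, 12), (82, 19.0, 12), (84, 20.0, 29), (86, 83.0, 24), (88, 83.0, 16)]
30 [(72, 12.0, 16), (74, 12.0, 13), (76, 12.0, 12), (78, 12.0, 12), (80, 12.0, 12), (82, 12.0, 12), (84, 12.0, 24), (86, 83.0, 21), (88, 83.0, 14)]
```

View pics/g0c.png

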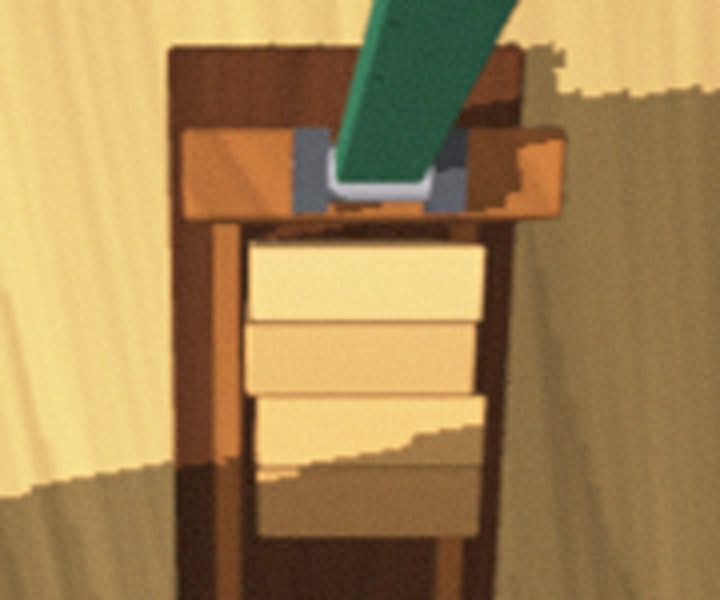

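View pics/g1c.png

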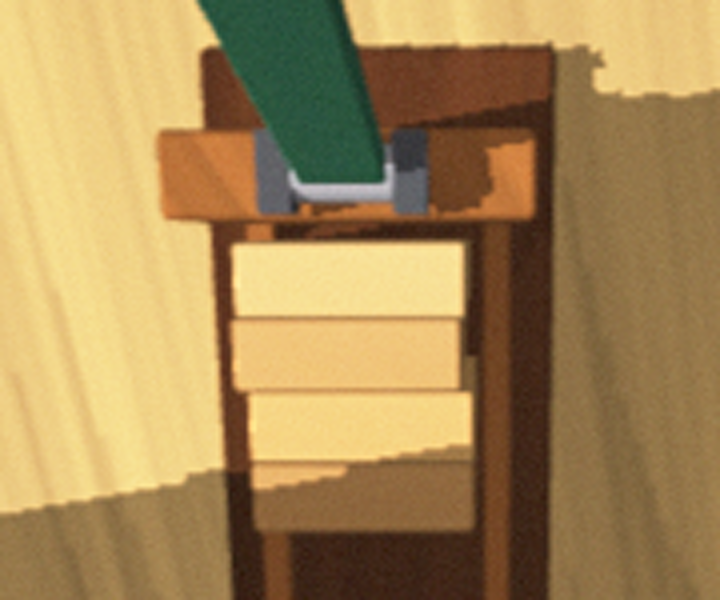

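The gap is clean down to the board, about 5 mm wide, with nothing visible in it. I'll check from the fixed cameras.

```bash
python3 - <<'E'
from h import *
env.reach(rk(-60,-120,.30),down(RY)); env.sleep(.2)
f=grab('side','s6'); g=grab('scene','sc6')
for n,h,w in(('s6',f,45),('sc6',g,40)):
    p=proj(h,np.array([rk(0,50,.06)]))[0].astype(int)
    a=h['img'][p[1]-w:p[1]+w,p[0]-w:p[0]+w]; cv2.imwrite(f'pics/{n}c.png',cv2.resize(a,(600,600),interpolation=cv2.INTER_CUBIC))
w=grab('wrist','w6')
p=proj(w,np.array([rk(0,50,.06)]))[0].astype(int);print(p)
E
```

```text
[374  13]
```

View pics/s6c.png

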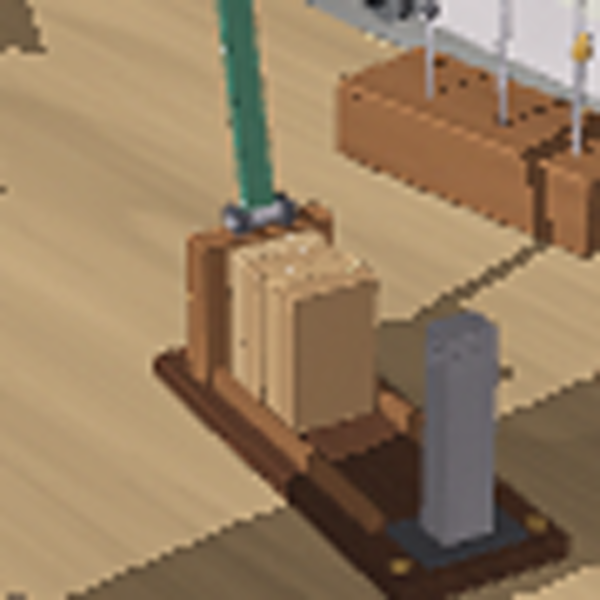

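View pics/sc6c.png

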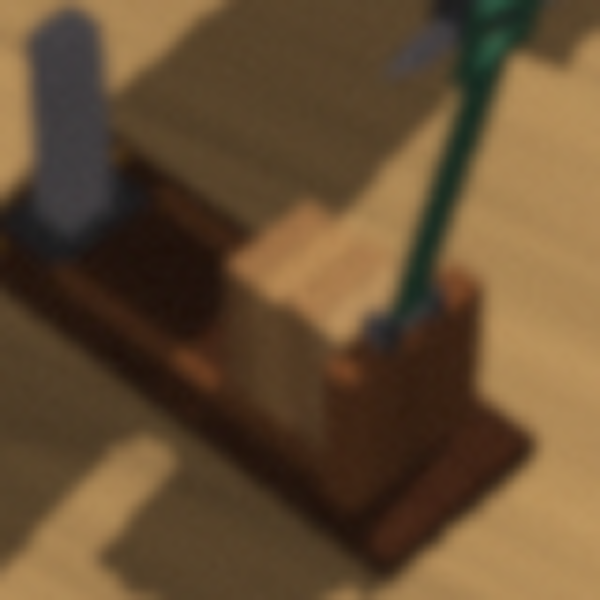

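```bash
python3 - <<'E'
from h import *
print(env.tip_reach)
env.reach(rk(0,-5,.16),down(RY)); env.move_straight(rk(0,-5,.066)); env.sleep(.2); st()
env.move_straight(rk(0,12,.066),vel=.05)
for y in (14,15,16,17,18,19,20):
    s=env.move_straight(rk(0,y,.066),vel=.02,stop_force=35); env.sleep(.15); print(y,s); o=st()
    if abs(o['contact_force'][1])>28: break
f=grab('side','s7')
p=proj(f,np.array([rk(0,50,.06)]))[0].astype(int);w=45
cv2.imwrite('pics/s7c.png',cv2.resize(f['img'][p[1]-w:p[1]+w,p[0]-w:p[0]+w],(600,600),interpolation=cv2.INTER_CUBIC))
E
```

```text
0.022
t 41.1 tcp [0.6533 0.0365 0.0669] rack [ 0.4 -5.  66.9] F [-0.   0.2  0.2] w 0.002
14 False
t 42.0 tcp [0.6562 0.055  0.066 ] rack [ 0.  13.9 66. ] F [ 0.2 -0.5  0.2] w -0.000
15 False
t 42.4 tcp [0.6564 0.0561 0.066 ] rack [-0. 15. 66.] F [ 0.7  0.2 -0.6] w -0.001
16 False
t 42.8 tcp [0.6566 0.0572 0.066 ] rack [ 0. 16. 66.] F [ 0.  -0.4  0.4] w 0.004
17 False
t 43.2 tcp [0.6567 0.0579 0.066 ] rack [ 0.  16.8 66. ] F [-0.4 -3.7  1.1] w -0.000
18 False
t 43.6 tcp [0.6568 0.0581 0.0659] rack [ 0.  16.9 65.9] F [-1.5 -8.2  1.5] w -0.000
19 False
t 44.0 tcp [0.6568 0.0582 0.0659] rack [ 0.1 17.1 65.9] F [ -2.4 -10.7   1.3] w -0.004
20 False
t 44.4 tcp [0.6569 0.0584 0.0659] rack [ 0.1 17.2 65.9] F [ -3.5 -16.1   2.8] w -0.001
```

View pics/s7c.png

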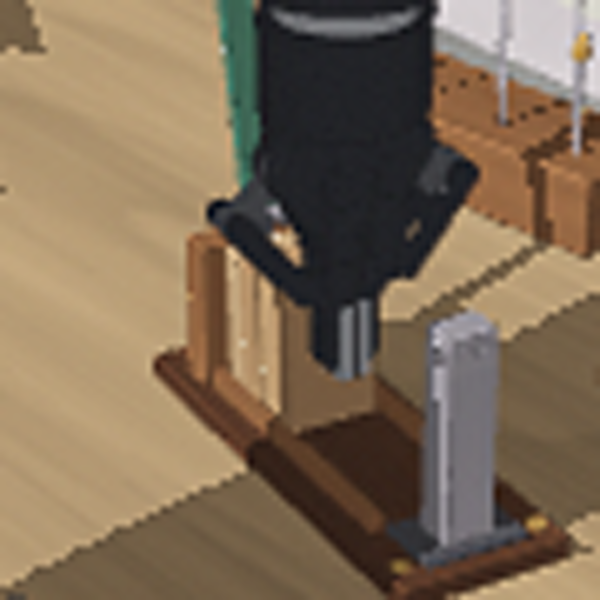

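```bash
python3 - <<'E'
from h import *
env.move_straight(rk(0,0,.066)); env.move_straight(rk(0,-10,.16))
for i,y in enumerate((-60,12)):
    env.reach(rk(0,y,.26 if y<0 else .2),down(RY)); env.sleep(.2)
    f=grab('wrist',f'w8{i}'); T=torack(cloud(f))*1000
    for z in range(12,84,8):
        m=mr(T,(-18,18),(-10,40),(z,z+8)); yy=T[m][:,1]
        if len(yy): print(z,len(yy),np.percentile(yy,[50,99]).round(1))
    m=mr(T,(-20,20),(10,84.0),(76,90));print('top',np.percentile(T[m][:,1],[.5,99.5]).round(1), 'z',np.median(T[m][:,2]))
    m=mr(T,(-40,40),(10,80.0),(76,90));print('top x',np.percentile(T[m][:,0],[.5,99.5]).round(1))
    # z-map of tops by y
    for yb in range(24,86,4):
        m=mr(T,(-16,16),(yb,yb+4),(70,95)); print(yb,m.sum(),np.round(np.median(T[m][:,2]),2) if m.sum() else None,end=' | ')
    print()
    p=proj(f,np.array([rk(0,60,.06)]))[0].astype(int);print(p)
    a=f['img'][max(0,p[1]-75):p[1]+75,max(0,p[0]-90):p[0]+90]; cv2.imwrite(f'pics/w8{i}c.png',cv2.resize(a,None,fx=4,fy=4,interpolation=cv2.INTER_CUBIC))
E
```

```text
12 800 [ 8.6 25.1]
20 32 [25.7 25.8]
36 34 [26. 26.]
52 34 [26.2 26.2]
68 38 [26.3 26.4]
76 606 [33.5 39.7]
top [26.7 81.9] z 82.69111476745705
top x [-22.6  22.3]
24 101 82.1 | 28 171 82.89 | 32 140 82.65 | 36 178 82.63 | 40 180 82.68 | 44 171 82.87 | 48 155 82.69 | 52 176 82.42 | 56 177 82.79 | 60 181 82.76 | 64 179 82.73 | 68 181 82.65 | 72 178 82.81 | 76 181 82.46 | 80 106 82.63 | 84 360 84.27 | 
[317  58]
12 575 [ 0.2 10. ]
76 747 [33.3 39.7]
top [26.6 82.1] z 82.77440471730026
top x [-22.7  22.4]
24 80 82.74 | 28 200 82.76 | 32 198 82.92 | 36 205 82.79 | 40 203 82.55 | 44 205 82.85 | 48 205 82.72 | 52 208 82.61 | 56 239 82.9 | 60 205 82.81 | 64 209 82.84 | 68 252 82.68 | 72 208 82.87 | 76 252 82.67 | 80 127 82.62 | 84 184 84.59 | 
[315 138]
```

View pics/w81c.png

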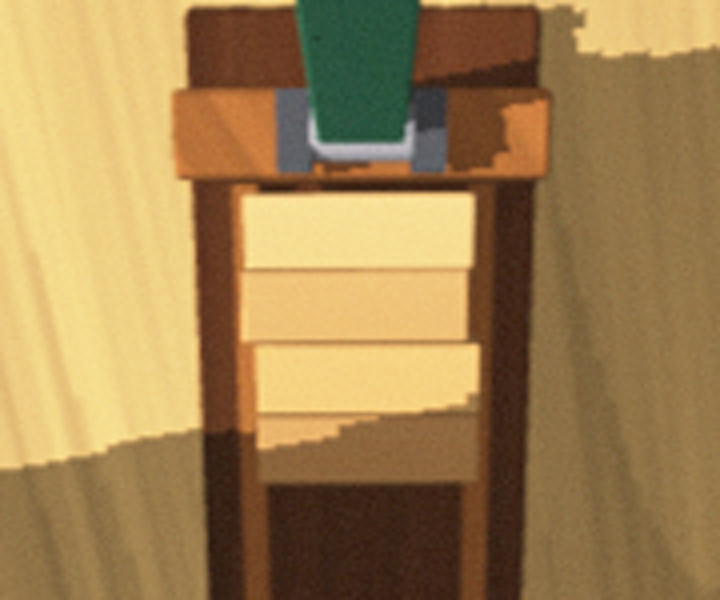

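The higher push moved the row about 1 mm (now tops run y 26.7 to 82), so the gap is about 3 mm. I'll push again at mid height with more travel and watch the progress.

```bash
python3 - <<'E'
from h import *
env.reach(rk(0,5,.10),down(RY)); env.move_straight(rk(0,5,.080),vel=.1); env.sleep(.2); st()
for y in (14,15,16,17,18,19,20,21,22):
    s=env.move_straight(rk(0,y,.080),vel=.02,stop_force=35); env.sleep(.1); print(y,s); o=st()
    if np.linalg.norm(o['contact_force'])>26: break
f=grab('wrist'); g=f['img'].astype(int);C=cloud(f); m=(g[...,1]>g[...,2]+25)&(g[...,1]>60)
T=torack(C[m])*1000; T=T[T[:,2]>80]
if len(T)>50: print(len(T),np.polyfit(T[:,2],T[:,1],1))
cv2.imwrite('pics/w9.png',f['img'])
E
```

```text
t 48.0 tcp [0.655  0.0464 0.0808] rack [ 0.3  5.1 80.8] F [ 0.3 -0.5  1.5] w -0.001
14 False
t 48.7 tcp [0.6562 0.055  0.08  ] rack [ 0.  13.8 80. ] F [-0.9 -0.1 -0.4] w 0.003
15 False
t 49.0 tcp [0.6564 0.0562 0.08  ] rack [ 0. 15. 80.] F [1.  0.  0.1] w -0.000
16 False
t 49.4 tcp [0.6565 0.0571 0.08  ] rack [-0. 16. 80.] F [-0.1 -0.8 -0.4] w 0.000
17 False
t 49.7 tcp [0.6567 0.0582 0.08  ] rack [-0. 17. 80.] F [-0.2  0.6  1. ] w -0.000
18 False
t 50.1 tcp [0.6569 0.0587 0.08  ] rack [ 0.  17.6 80. ] F [-1.  -4.3  0.3] w 0.003
19 False
t 50.4 tcp [0.6569 0.0589 0.0799] rack [ 0.  17.7 79.9] F [-1.8 -8.4  1.2] w -0.003
20 False
t 50.8 tcp [0.657 0.059 0.08 ] rack [ 0.1 17.9 80. ] F [ -2.9 -13.    2. ] w 0.001
21 False
t 51.1 tcp [0.657  0.0591 0.0799] rack [ 0.1 18.  79.9] F [ -4.7 -17.7   3.5] w -0.004
22 False
t 51.5 tcp [0.6571 0.0592 0.0799] rack [ 0.1 18.  79.9] F [ -6.3 -21.8   4.4] w -0.003
7849 [-9.93470677e-02  1.10454436e+02]
```

View pics/w9.png

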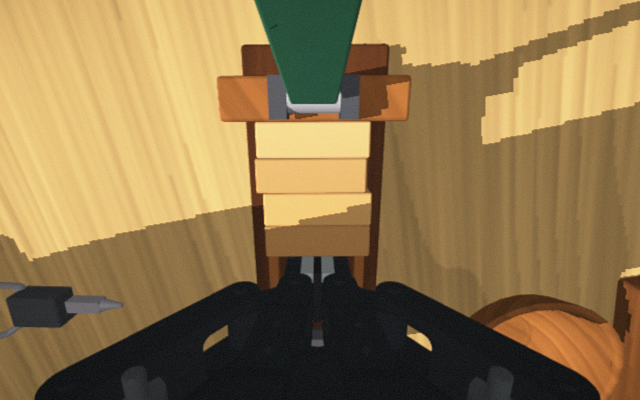

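The evidence points to tipping. The stop depends on push height, and the finger flares upward, so contact is near the blank tops. The tops then tip onto the backstop and fall back on release. I'll push low with the tool tilted so only the fingertips touch, near the base.

```bash
cat >> h.py <<'E'
def tilt(phi,yaw=RY): return (R.from_euler('z',yaw)*R.from_euler('x',phi)*R.from_quat([1,0,0,0])).as_quat()
E
python3 - <<'E'
from h import *
env.move_straight(rk(0,0,.080)); env.move_straight(rk(0,-15,.14))
Qt=tilt(.35)
env.reach(rk(0,-12,.12),Qt); env.move_straight(rk(0,-12,.044)); env.sleep(.2); st()
env.move_straight(rk(0,5,.044),vel=.04)
for y in (7,8,9,10,11,12,13):
    s=env.move_straight(rk(0,y,.044),vel=.015,stop_force=35); env.sleep(.1); print(y,s); o=st()
    if np.linalg.norm(o['contact_force'])>14: break
env.move_straight(rk(0,-5,.044),vel=.05); env.move_straight(rk(0,-15,.14))
env.reach(rk(0,0,.2),down(RY)); env.sleep(.2)
f=grab('wrist','w10'); T=torack(cloud(f))*1000
m=mr(T,(-20,20),(10,84.0),(76,90));print('top',np.percentile(T[m][:,1],[.5,99.5]).round(1))
p=proj(f,np.array([rk(0,60,.06)]))[0].astype(int)
a=f['img'][max(0,p[1]-75):p[1]+75,max(0,p[0]-90):p[0]+90]; cv2.imwrite('pics/w10c.png',cv2.resize(a,None,fx=4,fy=4,interpolation=cv2.INTER_CUBIC))
E
```

```text
t 53.8 tcp [0.6522 0.0296 0.045 ] rack [  0.4 -11.9  45. ] F [ 0.4 -0.1 -0.5] w 0.000
7 False
t 54.7 tcp [0.655  0.0482 0.044 ] rack [ 0.   6.9 44. ] F [-0.1  0.   0.8] w -0.006
8 False
t 55.1 tcp [0.6552 0.0493 0.044 ] rack [-0.  8. 44.] F [0.1 1.2 0.4] w -0.003
9 False
t 55.4 tcp [0.6554 0.0503 0.044 ] rack [-0.  9. 44.] F [-0.1 -0.2  0.2] w -0.000
10 False
t 55.8 tcp [0.6555 0.0513 0.044 ] rack [ 0. 10. 44.] F [-0.9  0.4  0.7] w -0.003
11 False
t 56.1 tcp [0.6557 0.0522 0.044 ] rack [-0. 11. 44.] F [ 1.4 -0.3 -1. ] w 0.003
12 False
t 56.5 tcp [0.6559 0.0533 0.044 ] rack [-0.  12.1 44. ] F [-0.1  0.4  0. ] w 0.000
13 False
t 56.8 tcp [0.656  0.0539 0.044 ] rack [ 0.  12.7 44. ] F [-2.4 -4.3  0.5] w 0.002
top [29.6 83.6]
```

View pics/w10c.png

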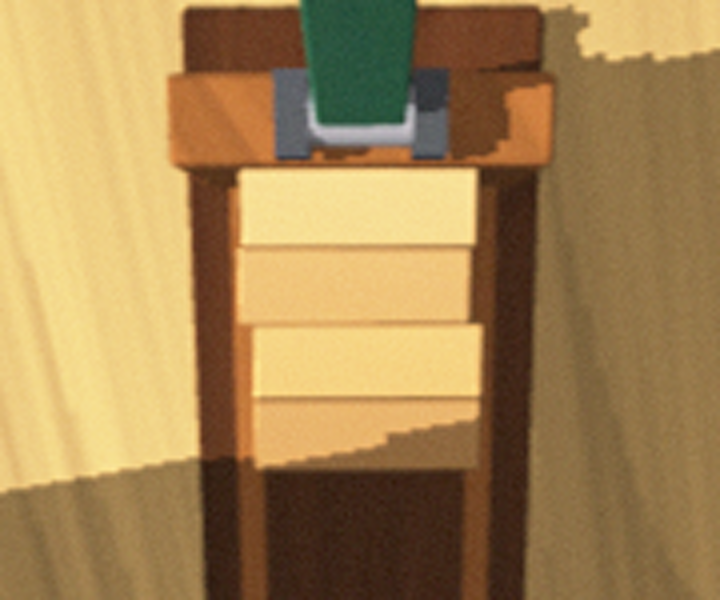

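It worked: the tops now run y 29.6 to 84+ and the gap is closed. One more firm low push, then I'll check the front face and locate the keeper.

```bash
python3 - <<'E'
from h import *
Qt=tilt(.35)
env.reach(rk(0,-12,.12),Qt); env.move_straight(rk(0,-12,.044),vel=.2); env.move_straight(rk(0,10,.044),vel=.06)
for y in (13,14,15,16):
    s=env.move_straight(rk(0,y,.044),vel=.02,stop_force=35); env.sleep(.1); o=st()
    if np.linalg.norm(o['contact_force'])>14: break
env.move_straight(rk(0,-5,.044),vel=.05); env.move_straight(rk(0,-15,.14),vel=.2)
env.reach(rk(0,-60,.26),down(RY)); env.sleep(.2)
f=grab('wrist','w11'); C=cloud(f);T=torack(C)*1000
m=mr(T,(-20,20),(10,84.0),(76,90));print('top',np.percentile(T[m][:,1],[.5,99.5]).round(1))
for z in range(12,84,8):
    m=mr(T,(-18,18),(-10,40),(z,z+8)); yy=T[m][:,1]
    if len(yy): print(z,len(yy),np.percentile(yy,[50,99]).round(1))
g=f['img'].astype(int); m=(g[...,1]>g[...,2]+25)&(g[...,1]>60)&mr(T,(-12,12),(70,180),(95,300))
P=T[m]
for z in range(90,300,20):
    s=P[(P[:,2]>z)&(P[:,2]<z+20)]
    if len(s): print(z,len(s),np.median(s,0).round(1))
E
```

```text
t 60.9 tcp [0.6561 0.0538 0.0439] rack [ 0.1 12.6 43.9] F [ 0.5 -3.3  0.4] w -0.001
t 61.2 tcp [0.6562 0.054  0.0439] rack [ 0.1 12.9 43.9] F [-1.6 -8.3  0.8] w 0.000
t 61.6 tcp [0.6562 0.0542 0.0439] rack [ 0.2 13.  43.9] F [ -5.6 -14.    5.5] w 0.005
top [29.1 83.8]
12 893 [ 9.9 28.4]
20 31 [28.7 28.8]
28 2 [28.6 28.7]
36 8 [28.8 28.8]
44 27 [28.7 28.8]
52 14 [28.8 28.9]
60 22 [28.7 28.8]
68 35 [28.8 28.9]
76 494 [34.3 39.5]
90 173 [ -0.2  92.5 101.6]
```

The row is vertical, with its front face at y 28.8 over the full height (29 expected for four 14 mm blanks). Now I'll swing the keeper down from behind along an arc.

```bash
python3 - <<'E'
from h import *
r=145
def P(th,clear=0):
    y=93-r*np.cos(th)+(3+clear)*np.sin(th); z=88.5+r*np.sin(th)+(3+clear)*np.cos(th)
    return rk(0,y+11,(z+22)/1000)
Q=down(RY)
for p in [rk(0,-60,.38),rk(0,175,.38),rk(0,175,.26)]+[P(t) for t in np.arange(1.95,-.01,-.3)]: 
    a=ik(p,Q); print(p.round(3),None if a is None else a.round(2))
E
```

```text
[ 0.643 -0.018  0.38 ] [-0.04  0.75  0.05  0.92 -0.04  1.47 -0.17]
[0.684 0.214 0.38 ] [-0.36  0.98  0.09  0.36 -0.08  1.79 -0.5 ]
[0.684 0.214 0.26 ] [-0.37  0.98  0.07  0.79 -0.06  1.37 -0.49]
[0.682 0.199 0.244] [-0.35  0.97  0.07  0.87 -0.06  1.3  -0.47]
[0.674 0.158 0.255] [-0.3   0.92  0.07  0.95 -0.05  1.27 -0.42]
[0.667 0.115 0.253] [-0.24  0.89  0.06  1.04 -0.05  1.21 -0.36]
[0.66  0.075 0.238] [-0.18  0.88  0.05  1.13 -0.04  1.14 -0.3 ]
[0.654 0.041 0.212] [-0.13  0.89  0.04  1.21 -0.04  1.05 -0.26]
[0.649 0.017 0.176] [-0.09  0.91  0.04  1.28 -0.04  0.95 -0.22]
[0.647 0.003 0.135] [-0.07  0.96  0.03  1.32 -0.03  0.86 -0.2 ]
```

```bash
python3 - <<'E'
from h import *
r=145
def P(th,clear=0):
    y=93-r*np.cos(th)+(3+clear)*np.sin(th); z=88.5+r*np.sin(th)+(3+clear)*np.cos(th)
    return rk(0,y+11,(z+22)/1000)
Q=down(RY)
env.move_straight(rk(0,-60,.38),vel=.25); env.reach(rk(0,175,.38),Q); env.move_straight(rk(0,175,.26),vel=.2)
env.move_straight(P(1.95),vel=.1); st()
for th in np.arange(1.87,.11,-.08): 
    env.move_straight(P(th),vel=.15)
    if abs(th-1.55)<.041 or abs(th-.8)<.04: st(); grab('side',f'k{th:.2f}')
st()
s=env.move_straight(P(-.02),vel=.05,stop_force=10); print(s); st()
grab('side','k_end')
E
ls pics | grep k
```

```text
t 66.4 tcp [0.6818 0.1994 0.245 ] rack [2.000e-01 1.605e+02 2.450e+02] F [0.  0.  0.4] w 0.001
t 67.6 tcp [0.6719 0.144  0.2556] rack [1.000e-01 1.042e+02 2.556e+02] F [ 0.9 -0.4 -0.1] w 0.001
t 69.9 tcp [0.6552 0.0497 0.2196] rack [ -0.    8.4 219.6] F [-0.2 -0.2  0.3] w 0.004
t 72.0 tcp [0.6471 0.0042 0.1409] rack [-1.000e-01 -3.780e+01  1.409e+02] F [-0.2 -0.3 -0.1] w -0.003
True
t 72.5 tcp [0.6465 0.0013 0.1135] rack [ -0.2 -40.7 113.5] F [-2.6 -0.4 13.5] w 0.002
k0.83.png
k1.55.png
k_end.png
```

It pressed to TCP z 0.1135, which is exactly where a fully-down bar should be (91.5 + 22 mm). I'll verify that and re-locate the linchpin.

```bash
python3 - <<'E'
from h import *
import pickle
env.move_straight(rk(0,-41,.2),vel=.2); effector.move_gripper(.6)
env.reach((.50,-.06,.26),down(-.3)); env.sleep(.2); st()
f=grab('wrist','w12'); C=cloud(f);T=torack(C)*1000; pickle.dump(f,open('w12.pkl','wb'))
g=f['img'].astype(int); m=(g[...,1]>g[...,2]+20)&(g[...,1]>50)&mr(T,(-20,20),(-120,100),(70,120)); P=T[m]
for y in range(-110,100,20):
    s=P[(P[:,1]>y)&(P[:,1]<y+20)]
    if len(s): print(y,len(s),np.median(s,0).round(1))
for t in ['linchpin_head','linchpin_tip','ring_end','keeper']:
    print(t,[(np.round(x['position'],1),round(x['conf'],2)) for x in place_of(t,f)[:3]])
E
```

```text
t 74.6 tcp [ 0.5004 -0.0597  0.2595] rack [-133.6 -126.1  259.5] F [ 0.1 -0.7  0. ] w 0.602
-110 279 [ -2.  -99.   92.2]
-90 140 [-15.  -78.6  92. ]
-70 528 [ -1.3 -62.5  92.1]
-50 445 [ -1.2 -39.7  92.1]
-30 484 [ -1.2 -19.8  92.1]
-10 517 [-1.4  0.3 91.9]
10 219 [-2.1 14.1 91.9]
linchpin_head [(array([252.7, 109.4]), 0.78)]
linchpin_tip [(array([299.9, 106.1]), 0.8)]
ring_end [(array([172.8, 119.2]), 0.78)]Traceback (most recent call last):
  File "<stdin>", line 11, in <module>
ValueError: it knows: blank0_mid, blank1_mid, blank2_mid, blank3_mid, blank4_mid, bowl, brush, cup, glue, gouge, keeper_hinge, linchpin_head, linchpin_tip, mallet, offcut, post_hole, rack, ring_end, row_start, st
```

View pics/w12.png

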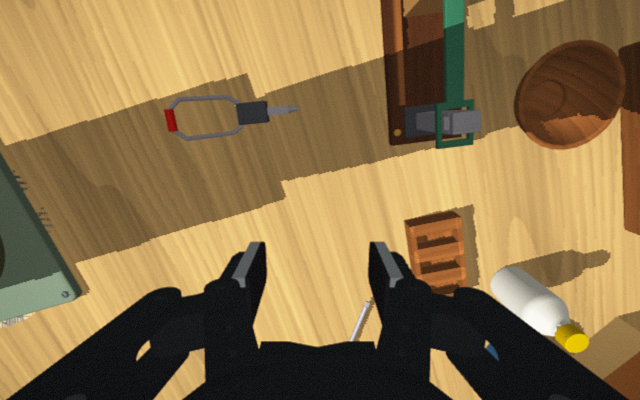

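The keeper is level (z 92 along its whole length), with its eye round the post at (455,125). The linchpin is at (253,110) with its tip at (300,106). I'll take a closer look before grasping.

```bash
python3 - <<'E'
from h import *
import pickle
np.set_printoptions(precision=4,suppress=True)
f=pickle.load(open('w12.pkl','rb'))
h=atz(f,(252.7,109.4),.017); t=atz(f,(299.9,106.1),.005); print(h,t, np.arctan2(*(t-h)[[1,0]]))
yaw=np.arctan2(*(t-h)[[1,0]])
u=np.array([np.cos(yaw),np.sin(yaw),0])
# camera about over head: tool -y -> camera offset 0.07 in direction left of u
n=np.array([-u[1],u[0],0])
p=h-n*.05+u*.01; p[2]=.17
env.reach(p,down(yaw)); env.sleep(.2); st()
f=grab('wrist','w13'); pickle.dump(f,open('w13.pkl','wb')); C=cloud(f)
for t in ['linchpin_head','linchpin_tip','ring_end']:
    print(t,[(np.round(x['position'],1),round(x['conf'],2)) for x in place_of(t,f)[:3]])
E
```

```text
[0.4522 0.0318 0.017 ] [0.5042 0.0197 0.005 ] -0.227374925628338
t 75.5 tcp [ 0.4514 -0.0196  0.1706] rack [-188.8  -95.1  170.6] F [ 0.1  0.1 -0. ] w 0.600
linchpin_head [(array([302.3, 139.3]), 0.57)]
linchpin_tip [(array([361.2, 134.4]), 0.74)]
ring_end [(array([203.2, 145.1]), 0.59), (array([609.6, 186.5]), 0.24)]
```

View pics/w13.png

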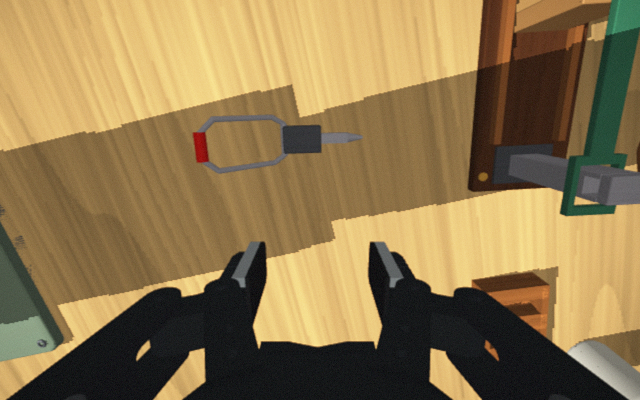

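The linchpin has moved since the first views, from about (0.468,0.014) to (0.452,0.032), so the knock has already happened. I'll fit its pose from depth.

```bash
cat > pin.py <<'E'
from h import *
def fitpin(f,h0):
    C=cloud(f); g=f['img'].astype(int)
    m=mr(C,(h0[0]-.04,h0[0]+.04),(h0[1]-.04,h0[1]+.04),(.0145,.022))&(g.max(-1)<90)
    n,l,s,c=cv2.connectedComponentsWithStats(m.astype(np.uint8)); k=1+np.argmax(s[1:,4]); 
    er=cv2.erode((l==k).astype(np.uint8),np.ones((3,3)),iterations=2); er=cv2.dilate(er,np.ones((3,3)),iterations=2).astype(bool)&(l==k)
    r=rect(C,er,'head')
    m2=mr(C,(h0[0]-.0,h0[0]+.09),(h0[1]-.06,h0[1]+.05),(.0045,.0125))
    n,l,s,c=cv2.connectedComponentsWithStats(m2.astype(np.uint8)); k=1+np.argmax(s[1:,4]); rect(C,l==k,'pin')
    return r
E
python3 - <<'E'
from pin import *
import pickle
f=pickle.load(open('w13.pkl','rb')); fitpin(f,(.452,.032))
print(atz(f,(361.2,134.4),.005),atz(f,(302.3,139.3),.0175))
g=f['img'].astype(int);C=cloud(f);m=(g[...,2]>120)&(g[...,1]<60)&(g[...,0]<60)&(C[...,0]<.5); print('red',m.sum(),np.median(C[m],0))
E
```

```text
head 1018 z 0.0177 c [449.3  29.7] sz [23.6 32.9] ang 77.23 med [0.44967785 0.02975311]
pin 363 z 0.0096 c [485.2  22.2] sz [ 9. 37.] ang 79.45 med [0.48272595 0.02244216]
[0.50307133 0.0202238  0.005     ] [0.45000986 0.02904876 0.0175    ]
red 333 [0.37751367 0.04412686 0.06221612]
```

```bash
python3 - <<'E'
from h import *
yaw=-.207; h=np.array([.4495,.0297]); u=np.array([np.cos(yaw),np.sin(yaw)]); c=h+2e-3*u
for k in (np.pi/2,-np.pi/2):
    for p,y in [((*c,.12),yaw),((*c,.023),yaw),(rk(-100,-80,.17),RY),(rk(-27,-80,.1185),RY),(rk(-130,-80,.16),RY),(rk(40,-80,.13),RY)]:
        a=ik(p,down(y+k)); print(k,np.round(p,3),None if a is None else a.round(2))
E
```

```text
1.5707963267948966 [0.451 0.029 0.12 ] [ 0.03  0.79 -0.3   2.06  0.6   0.38  0.62]
1.5707963267948966 [0.451 0.029 0.023] [-0.11  0.99 -0.05  2.1   0.61  0.07  0.62]
1.5707963267948966 [ 0.541 -0.02   0.17 ] [ 0.24  0.81 -0.5   1.7   0.52  0.77  0.88]
1.5707963267948966 [ 0.613 -0.033  0.118] [ 0.23  0.97 -0.5   1.46  0.56  0.85  0.94]
1.5707963267948966 [ 0.512 -0.015  0.16 ] [ 0.22  0.79 -0.47  1.82  0.54  0.67  0.83]
1.5707963267948966 [ 0.679 -0.044  0.13 ] [ 0.22  1.06 -0.53  1.16  0.53  1.06  1.06]
-1.5707963267948966 [0.451 0.029 0.12 ] [-0.32  0.81  0.33  2.07 -0.7   0.37 -1.2 ]
-1.5707963267948966 [0.451 0.029 0.023] [-0.17  0.99  0.06  2.1  -0.73  0.07 -1.18]
-1.5707963267948966 [ 0.541 -0.02   0.17 ] [-0.28  0.83  0.5   1.72 -0.56  0.74 -1.23]
-1.5707963267948966 [ 0.613 -0.033  0.118] [-0.22  1.    0.5   1.48 -0.58  0.81 -1.25]
-1.5707963267948966 [ 0.512 -0.015  0.16 ] [-0.28  0.81  0.47  1.83 -0.58  0.64 -1.2 ]
-1.5707963267948966 [ 0.679 -0.044  0.13 ] [-0.18  1.08  0.54  1.18 -0.56  1.03 -1.33]
```

```bash
python3 - <<'E'
from h import *
K=np.pi/2
yaw=-.207; h=np.array([.4495,.0297]); u=np.array([np.cos(yaw),np.sin(yaw)]); c=h+2e-3*u
effector.move_gripper(.55)
env.reach((*c,.12),down(yaw+K)); env.sleep(.1)
f=grab('wrist','w14')
print(env.move_straight((*c,.023),vel=.08,stop_force=8)); st()
effector.move_gripper(0.0); o=st()
f=grab('side','s14'); p=proj(f,np.array([[.45,.03,.03]]))[0].astype(int);w=45
cv2.imwrite('pics/s14c.png',cv2.resize(f['img'][p[1]-w:p[1]+w,p[0]-w:p[0]+w],(600,600),interpolation=cv2.INTER_CUBIC))
E
```

```text
False
t 78.3 tcp [0.4516 0.0292 0.0233] rack [-197.   -47.    23.3] F [-0.5 -0.3  0.3] w 0.550
t 78.7 tcp [0.4516 0.0293 0.0235] rack [-197.1  -47.    23.5] F [-1.3  0.  10.8] w 0.265
```

View pics/s14c.png

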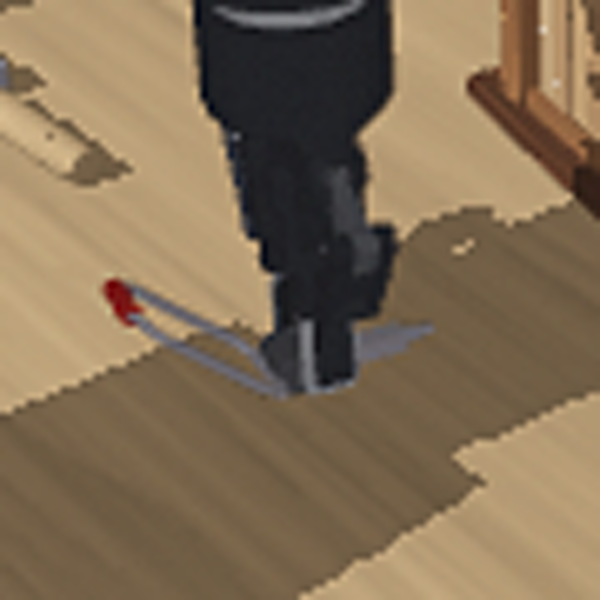

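View pics/w14.png

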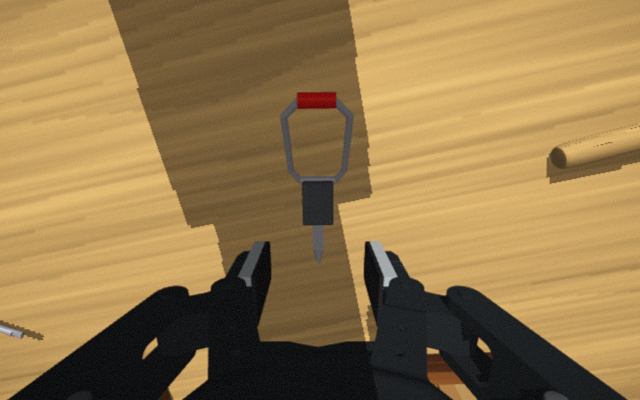

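The head is held square (jaw 22.5 mm), with the ring pointing back. Lifting to the pre-insertion pose.

```bash
python3 - <<'E'
from h import *
K=np.pi/2
o=readout.get_obs(); z0=o['tcp_pos'][2]
env.move_straight((*o['tcp_pos'][:2],.19),vel=.15)
env.reach(rk(-120,-80,.19),down(RY+K))
env.move_straight(rk(-85,-80,.1185),vel=.12); env.sleep(.3); st()
f=grab('wrist','w15'); g=grab('side','s15'); C=cloud(f); T=torack(C)*1000
for n,h,w,z in(('s15',g,40,.1),):
    p=proj(h,np.array([rk(-40,-80,z)]))[0].astype(int)
    cv2.imwrite(f'pics/{n}c.png',cv2.resize(h['img'][p[1]-w:p[1]+w,p[0]-w:p[0]+w],(600,600),interpolation=cv2.INTER_CUBIC))
m=mr(T,(-68,-28),(-95,-65),(90,112)); print(m.sum())
for x in range(-68,-28,5):
    mm=m&(T[...,0]>x)&(T[...,0]<x+5); 
    if mm.sum(): print(x,mm.sum(),T[mm][:,1].min().round(1),T[mm][:,1].max().round(1),np.percentile(T[mm][:,2],90).round(1))
m=mr(T,(-20,20),(-100,-60),(108,120)); print('post y',np.percentile(T[m][:,1],[1,99]),'x',np.percentile(T[m][:,0],[1,99]),T[m][:,2].mean())
q=proj(f,np.array([rk(-12,-80,.1005),rk(-30,-80,.1005),rk(-12,-86,.106),rk(-12,-74,.106)]));print(q)
cv2.imwrite('pics/w15c.png',cv2.resize(f['img'][180:400,220:420],None,fx=3,fy=3))
E
```

```text
t 81.5 tcp [ 0.5563 -0.0227  0.1189] rack [-84.9 -80.1 118.9] F [ 0.5 -0.  -1.4] w 0.267
731
-68 82 -84.5 -75.9 106.2
-63 160 -84.6 -75.8 106.2
-58 143 -84.6 -75.8 106.3
-53 137 -84.6 -75.8 106.1
-48 98 -84.1 -75.7 105.9
-43 65 -83.2 -76.7 104.5
-38 45 -82.7 -77.8 103.8
-33 1 -79.4 -79.4 101.6Traceback (most recent call last):
  File "<stdin>", line 15, in <module>
    return _quantile_unchecked(
        a, q, axis, out, overwrite_input, method, keepdims, weights)
    return _ureduce(a,
                    func=_quantile_ureduce_func,
    ...<5 lines>...
                    overwrite_input=overwrite_input,
                    method=method)
    r = func(a, **kwargs)
    result = _quantile(arr,
                       quantiles=q,
    ...<2 lines>...
                       out=out,
                       weights=wgt)
    slices_having_nans = np.isnan(arr[-1, ...])
                                  ~~~^^^^^^^^^
IndexError: index -1 is out of bounds for axis 0 with size 0
```

View pics/s15c.png

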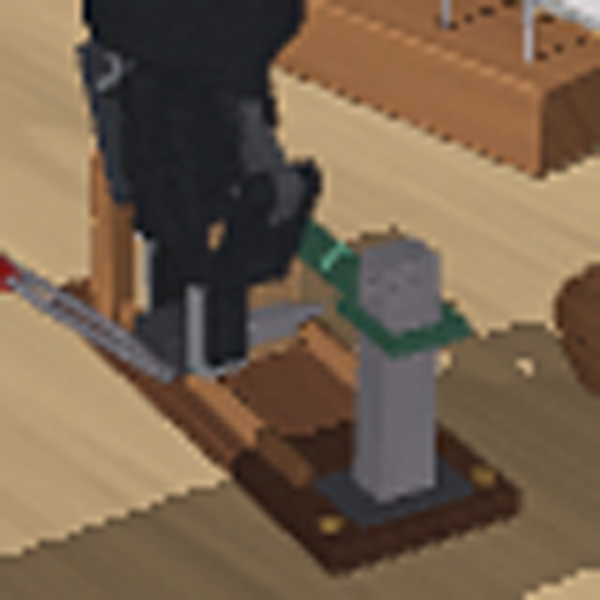

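In the rack frame the pin's axis is at y -80.2 and z about 100.9, aligned with the hole. Inserting.

```bash
python3 - <<'E'
from h import *
for x in (-65,-55,-45,-38,-32,-28):
    s=env.move_straight(rk(x,-80,.1183),vel=.04,stop_force=12); print(x,s); st()
    if s: break
E
```

```text
-65 False
t 82.3 tcp [ 0.5758 -0.0261  0.1182] rack [-65.2 -80.  118.2] F [ 1.1  0.5 -0.3] w 0.263
-55 False
t 82.7 tcp [ 0.5858 -0.0279  0.1182] rack [-54.9 -80.  118.2] F [ 0.5 -0.2 -0.8] w 0.264
-45 False
t 83.1 tcp [ 0.5957 -0.0296  0.1182] rack [-44.9 -80.  118.2] F [-0.9 -0.6 -1.8] w 0.263
-38 False
t 83.4 tcp [ 0.6026 -0.0308  0.1182] rack [-37.9 -80.  118.2] F [-0.6  0.2 -1.6] w 0.264
-32 False
t 83.7 tcp [ 0.6085 -0.0318  0.1182] rack [-31.9 -80.  118.2] F [ 0.1 -0.8 -1.6] w 0.267
-28 False
t 84.0 tcp [ 0.6125 -0.0326  0.1183] rack [-27.9 -80.  118.3] F [-0.3  0.8 -1.9] w 0.262
```

Inserted with no side force. Now I'll seat the head on the post.

```bash
python3 - <<'E'
from h import *
s=env.move_straight(rk(-21,-80,.1183),vel=.02,stop_force=10); print(s); st()
f=grab('side','s16'); w=40
p=proj(f,np.array([rk(-20,-80,.1)]))[0].astype(int)
cv2.imwrite('pics/s16c.png',cv2.resize(f['img'][p[1]-w:p[1]+w,p[0]-w:p[0]+w],(600,600),interpolation=cv2.INTER_CUBIC))
E
```

```text
True
t 84.2 tcp [ 0.6134 -0.0327  0.118 ] rack [-27. -80. 118.] F [-1.   0.1  5.7] w 0.264
```

View pics/s16c.png

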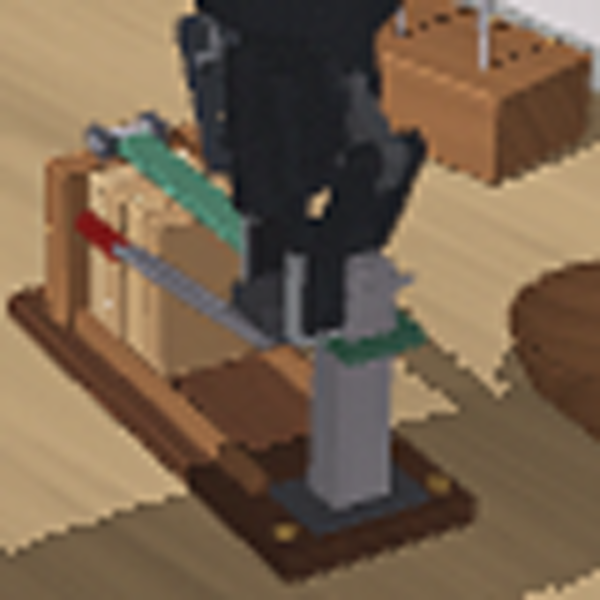

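```bash
python3 - <<'E'
from h import *
for x in (-26,-25,-24):
    s=env.move_straight(rk(x,-80,.1183),vel=.01,stop_force=20);env.sleep(.1); o=st()
    if np.linalg.norm(o['contact_force'][:2])>9:break
effector.move_gripper(.45); env.sleep(.2); st()
env.move_straight(rk(-27,-80,.118),vel=.05)
env.move_straight(rk(-27,-80,.22),vel=.12)
env.reach(rk(-70,-95,.26),down(RY+np.pi/2)); env.sleep(.2)
f=grab('wrist','w17'); C=cloud(f);T=torack(C)*1000
import pickle; pickle.dump(f,open('w17.pkl','wb'))
g=f['img'].astype(int); m=(g[...,2]>110)&(g[...,1]<60)&(g[...,0]<60)&mr(T,(-200,50),(-140,-20),(60,250)); print('red',m.sum(),np.median(T[m],0),T[m].min(0),T[m].max(0))
m=mr(T,(-70,-13),(-95,-65),(100,120)); print('head',np.percentile(T[m],[2,50,98],axis=0).round(1))
m=mr(T,(-13.5,50),(-95,-65),(100,112)); print('tip',m.sum(),np.percentile(T[m],[2,98],axis=0).round(1))
cv2.imwrite('pics/w17c.png',cv2.resize(f['img'][60:300,200:460],None,fx=3,fy=3)[:600,:780])
g=grab('side','s17'); w=40
p=proj(g,np.array([rk(-20,-80,.1)]))[0].astype(int)
cv2.imwrite('pics/s17c.png',cv2.resize(g['img'][p[1]-w:p[1]+w,p[0]-w:p[0]+w],(600,600),interpolation=cv2.INTER_CUBIC))
E
```

```text
t 84.6 tcp [ 0.6135 -0.0327  0.1181] rack [-26.9 -80.  118.1] F [-8.2  1.   2.3] w 0.264
t 85.0 tcp [ 0.6136 -0.0328  0.1181] rack [-26.8 -80.  118.1] F [-14.9   1.4   8.1] w 0.265
t 85.5 tcp [ 0.6154 -0.0331  0.1183] rack [-24.9 -80.  118.3] F [-0.4  0.4  0.1] w 0.449
red 273 [-116.34145361  -80.41539546  136.53346575] [-120.01104822  -90.6956208   132.87106473] [-112.03263865  -70.02340748  139.14166391]
head [[-47.6 -91.6 100.8]
 [-33.  -80.2 110.1]
 [-15.6 -68.8 112.3]]
tip 73 [[-12.6 -88.6 103.7]
 [ 23.9 -71.2 111.5]]
```

View pics/w17c.png

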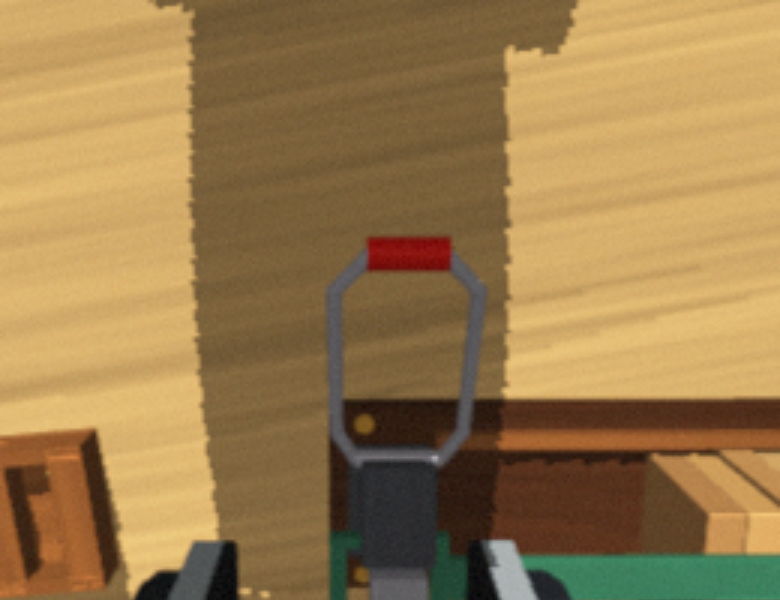

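View pics/s17c.png

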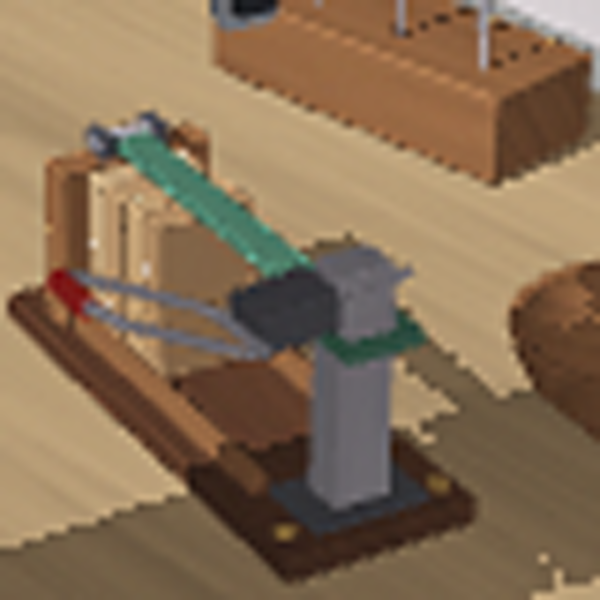

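The pin is home. Under 15 N the TCP moved only 0.2 mm further, and the tip shows beyond the post. The ring leans back, with its end at rack (-116,-80,133), i.e. an angle of about 2.67. Now I'll swing it over with closed fingers.

```bash
cat > ring.py <<'E'
from h import *
H=np.array([-46,98.])
def P(th):
    s=H+78*np.array([np.cos(th),np.sin(th)]); n=np.array([-np.sin(th),np.cos(th)])
    x=s[0]+4.5*n[0]-11
    z=s[1]+4.5*n[1]-6*np.sin(th)-8*max(0,-np.cos(th))
    if th<.9: x+=(0.9-th)/.9*14
    return rk(x,-80,(z+22)/1000)
Q=down(RY+np.pi/2)
E
python3 - <<'E'
from ring import *
effector.move_gripper(0.0)
for t in [2.9,2.5,2,1.5,1,.5,0]: 
    p=P(t); a=ik(p,Q); print(t,(torack(p)*1000).round(0), None if a is None else a.round(2))
env.reach(rk(-145,-80,.24),Q)
env.move_straight(rk(-145,-80,P(2.75)[2]),vel=.15); st()
env.move_straight(P(2.75),vel=.05); st()
for th in np.arange(2.65,1.54,-.1):
    s=env.move_straight(P(th),vel=.08,stop_force=12)
    if s: print('stop',th); st(); break
st()
g=grab('side','r1'); w=45
p=proj(g,np.array([rk(-20,-80,.12)]))[0].astype(int)
cv2.imwrite('pics/r1c.png',cv2.resize(g['img'][p[1]-w:p[1]+w,p[0]-w:p[0]+w],(600,600),interpolation=cv2.INTER_CUBIC))
E
```

```text
2.9 [-134.  -80.  125.] [ 0.19  0.83 -0.41  1.86  0.58  0.57  0.79]
2.5 [-122.  -80.  153.] [ 0.22  0.8  -0.46  1.8   0.54  0.67  0.84]
2 [-94. -80. 180.] [ 0.24  0.8  -0.5   1.67  0.5   0.8   0.91]
1.5 [-56. -80. 192.] [ 0.24  0.83 -0.51  1.52  0.47  0.92  0.97]
1 [-19. -80. 183.] [ 0.23  0.9  -0.51  1.38  0.48  0.99  1.02]
0.5 [ 16. -80. 158.] [ 0.22  0.98 -0.5   1.25  0.49  1.03  1.05]
0 [ 35. -80. 124.] [ 0.21  1.05 -0.49  1.19  0.5   1.02  1.06]
t 89.1 tcp [ 0.4976 -0.0123  0.1365] rack [-144.6  -79.9  136.5] F [ 0.4  0.1 -0.3] w 0.003
t 89.5 tcp [ 0.5109 -0.0149  0.1362] rack [-131.   -80.1  136.2] F [-4.6 -0.2  2.3] w -0.001
t 92.5 tcp [ 0.5808 -0.027   0.1919] rack [-60.1 -80.  191.9] F [-0.5 -0.1 -0.3] w 0.000
```

View pics/r1c.png

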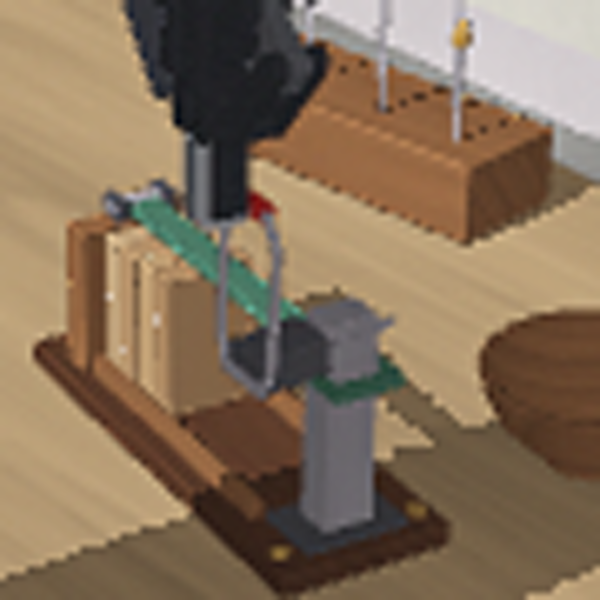

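The ring is upright, with the finger behind its sleeve at (262,205). Continuing over and down.

```bash
python3 - <<'E'
from ring import *
for th in np.arange(1.45,.19,-.1):
    s=env.move_straight(P(th),vel=.08,stop_force=12)
    if s: print('stop',th); break
st()
g=grab('side','r2'); w=45
p=proj(g,np.array([rk(-20,-80,.12)]))[0].astype(int)
cv2.imwrite('pics/r2c.png',cv2.resize(g['img'][p[1]-w:p[1]+w,p[0]-w:p[0]+w],(600,600),interpolation=cv2.INTER_CUBIC))
E
```

```text
t 95.9 tcp [ 0.667  -0.0422  0.1417] rack [ 27.5 -80.  141.7] F [ 0.8  0.3 -0.5] w -0.004
```

View pics/r2c.png

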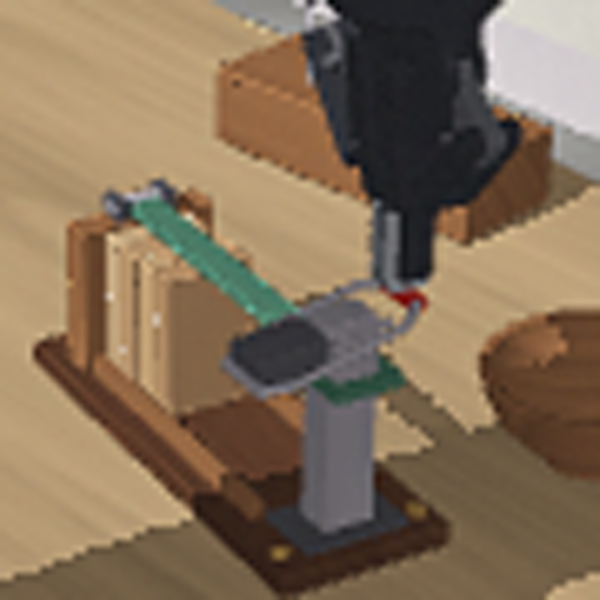

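The ring is over the post, nearly down. I'll press the sleeve from above.

```bash
python3 - <<'E'
from ring import *
env.move_straight(rk(27,-80,.155),vel=.08); env.move_straight(rk(37,-80,.155),vel=.08)
s=env.move_straight(rk(37,-80,.1225),vel=.03,stop_force=6); print(s); st()
g=grab('side','r3'); w=45
p=proj(g,np.array([rk(-20,-80,.12)]))[0].astype(int)
cv2.imwrite('pics/r3c.png',cv2.resize(g['img'][p[1]-w:p[1]+w,p[0]-w:p[0]+w],(600,600),interpolation=cv2.INTER_CUBIC))
E
```

```text
True
t 97.4 tcp [ 0.6765 -0.0438  0.1248] rack [ 37.1 -79.9 124.8] F [-2.4  0.4 10.6] w -0.003
```

View pics/r3c.png

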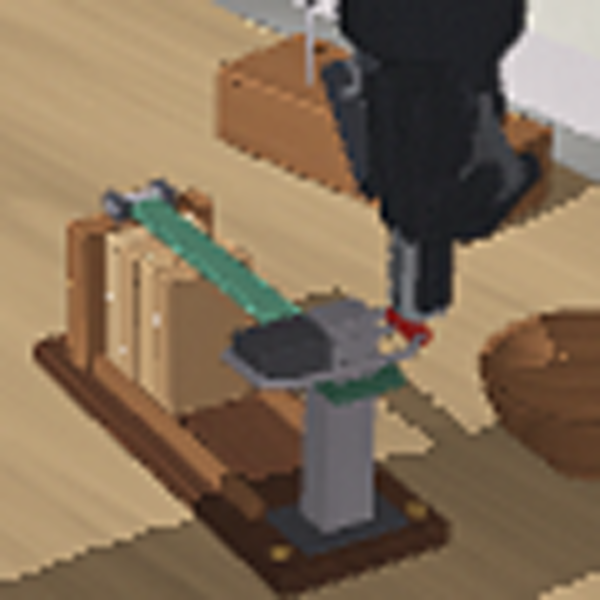

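Contact with the fingertip at z 102.8, which is about level with the pin. I'll retract and measure everything.

```bash
python3 - <<'E'
from ring import *
env.move_straight(rk(37,-80,.2),vel=.1)
env.reach(rk(-55,-70,.22),Q); env.sleep(.3); st()
f=grab('wrist','f1'); T=torack(cloud(f))*1000
g=f['img'].astype(int)
def rep(T,g):
    m=(g[...,2]>90)&(g[...,1]<55)&(g[...,0]<55)&mr(T,(0,60),(-110,-50),(80,130)); print('red',m.sum(), np.percentile(T[m],[5,50,95],axis=0).round(1) if m.sum()>5 else '')
    m=mr(T,(-60,-12.5),(-92.5,-67.5),(104,118))&(g.max(-1)<110)
    if m.sum()>10:
        P=T[m]; print('head',len(P),np.percentile(P,[1,50,99],axis=0).round(1)); A=np.c_[P[:,:2],np.ones(len(P))]; print('plane',np.linalg.lstsq(A,P[:,2],rcond=None)[0].round(3))
    m=mr(T,(-14,14),(-92,-66),(112.5,118)); 
    if m.sum()>5: print('post',np.percentile(T[m],[2,50,98],axis=0).round(1))
rep(T,g)
cv2.imwrite('pics/f1c.png',cv2.resize(f['img'][60:300,180:460],None,fx=2.8,fy=2.5))
env.reach(rk(0,-150,.24),down(RY)); env.sleep(.2)
f=grab('wrist','f2'); T=torack(cloud(f))*1000; rep(T,f['img'].astype(int))
m=(f['img'][...,1].astype(int)>f['img'][...,2].astype(int)+20)&mr(T,(-9,9),(-60,88),(70,120)); P=T[m]; print('keeper z vs y',np.polyfit(P[:,1],P[:,2],1),len(P))
cv2.imwrite('pics/f2c.png',cv2.resize(f['img'][0:250,180:460],None,fx=2.8,fy=2.4))
E
```

```text
t 99.2 tcp [ 0.5877 -0.018   0.2195] rack [-54.8 -70.  219.5] F [-0.2 -0.7  0.3] w -0.002
red 0 
head 912 [[-47.6 -91.8 105.3]
 [-35.9 -81.9 109.9]
 [-18.6 -69.  112.1]]
plane [1.21000e-01 8.00000e-03 1.14718e+02]
red 293 [[ 27.4 -90.4 105.6]
 [ 30.7 -80.4 108. ]
 [ 34.5 -70.5 109.5]]
head 1345 [[-46.4 -92.  105.3]
 [-29.3 -80.4 110.4]
 [-12.7 -69.2 112.8]]
plane [6.80000e-02 0.00000e+00 1.12258e+02]
post [[-1.150e+01 -8.870e+01  1.131e+02]
 [ 1.000e-01 -7.970e+01  1.147e+02]
 [ 1.170e+01 -7.150e+01  1.161e+02]]
keeper z vs y [-3.96249340e-03  9.20121578e+01] 1618
```

View pics/f1c.png

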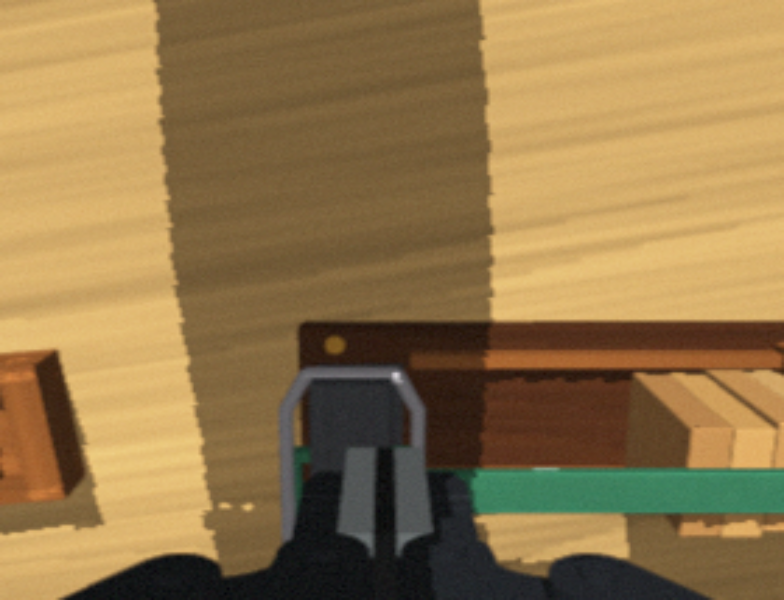

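View pics/f2c.png

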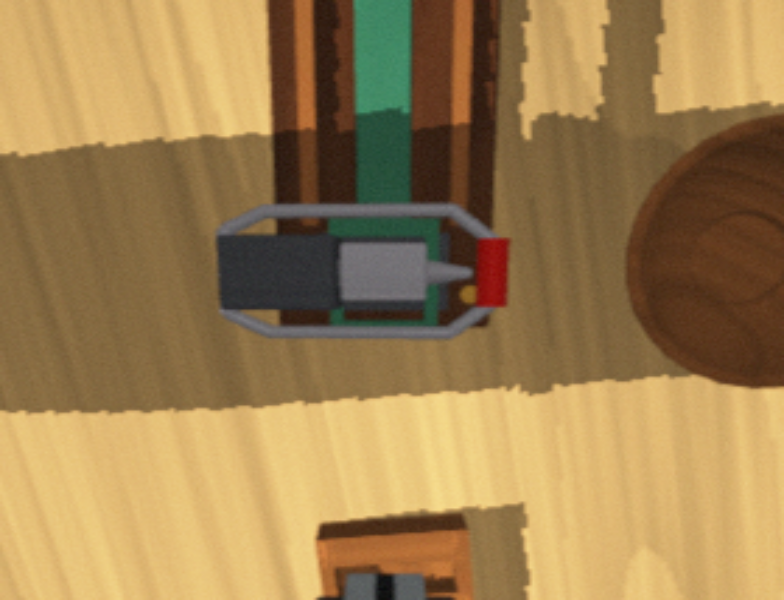

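The pin is home and the ring lies flat round the post and tip, with the keeper level. To be sure it's fully closed, I'll press once more and compare the wire slope with the head slope.

```bash
python3 - <<'E'
from ring import *
env.reach(rk(37,-80,.2),Q); env.move_straight(rk(37,-80,.14),vel=.12)
s=env.move_straight(rk(37,-80,.118),vel=.02,stop_force=12); print(s); st()
env.move_straight(rk(37,-80,.2),vel=.1)
env.reach(rk(0,-140,.22),down(RY)); env.sleep(.3)
f=grab('wrist','f3'); T=torack(cloud(f))*1000; g=f['img'].astype(int)
for a,b in ((-104,-99),(-61,-56)):
    m=mr(T,(-30,12),(a,b),(93,118)); P=T[m]; P=P[P[:,2]>95]
    print('wire',len(P),np.polyfit(P[:,0],P[:,2],1).round(3),P[:,1].mean().round(1))
m=mr(T,(-44,-15),(-90,-70),(104,118)); P=T[m]; print('head',len(P),np.polyfit(P[:,0],P[:,2],1).round(3))
m=(g[...,2]>90)&(g[...,1]<55)&(g[...,0]<55)&mr(T,(0,60),(-110,-50),(80,130)); print('red',np.percentile(T[m],[5,50,95],axis=0).round(1))
e=mr(T,(-60,-12),(-92,-68),(104,118)); print('head x',np.percentile(T[e][:,0],[.5,99.5]))
# bystanders & row
for n in ('side','scene'):
    grab(n,'f_'+n)
env.reach(rk(-30,-60,.30),down(RY)); env.sleep(.2); f=grab('wrist','f4'); T=torack(cloud(f))*1000
m=mr(T,(-21,-10),(20,84),(76,84.0));print('row',np.percentile(T[m][:,1],[1,99]).round(1)); st()
E
```

```text
True
t 103.2 tcp [ 0.6767 -0.0437  0.1242] rack [ 37.2 -79.8 124.2] F [-4.2  0.7 14.9] w -0.001
wire 236 [  0.107 103.288] -100.7
wire 221 [1.00000e-01 1.02973e+02] -59.5
head 1087 [9.30000e-02 1.13178e+02]
red [[ 27.3 -90.  105.5]
 [ 30.6 -80.4 108.1]
 [ 34.4 -70.5 109.4]]
head x [-46.79187473 -12.5138217 ]
row [28.7 83.7]
t 106.6 tcp [ 0.6138 -0.0132  0.2993] rack [-29.9 -60.7 299.3] F [-0.1  0.2  0.1] w 0.002
```

View pics/f_side.png

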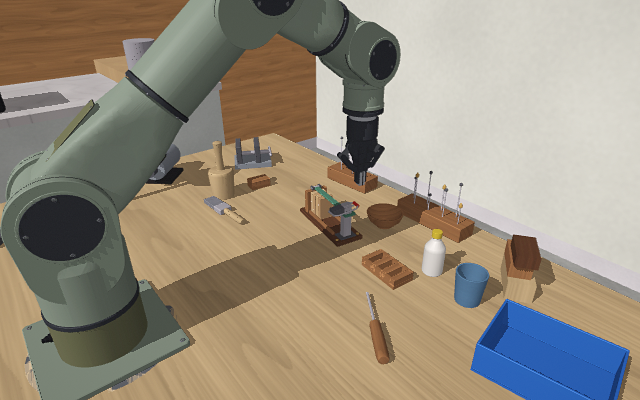

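View pics/f4.png

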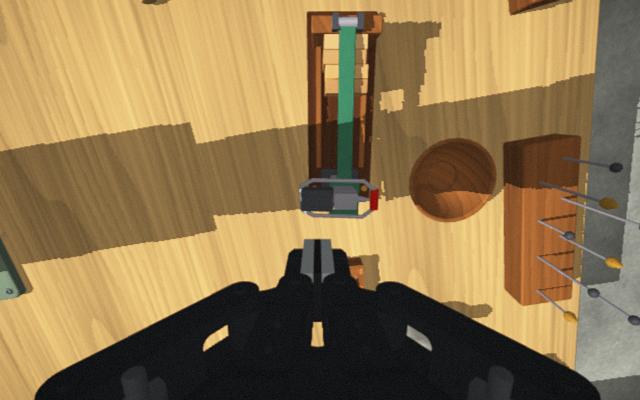

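The ring slope is 0.10 and the head slope 0.09, so the ring is closed to within 0.01 rad. The head's front is on the post (x -12.5), the row is tight (front face y 28.7), the stand is empty and the bystanders are in place.

```bash
python3 -c "
from h import *
env.job_done(); st()"
```

```text
the job is handed in; nothing more can be done
the job is handed in; nothing more can be done
```

I finished the whole sequence and handed the job in at about 107 s of the 210 s allowed. The job-done call gives no verdict, so what follows comes from my own measurements.

**What I did**
- **Blanks:** I pushed the two leaning blanks upright and loaded both spares; only two were in the stand. My first pushes touched near the tops, so the blanks tipped and fell back, leaving a gap of about 4 mm. A low push with the tool tilted closed it.
- **Keeper, linchpin and ring:** I swung the keeper down, then pushed the linchpin in until its head met the post. Last, I swung the ring over the post and pressed it down twice. The linchpin had been knocked about 2 cm aside during the run, so I located it again before gripping it.

**Last checks**
- **Row:** the front face is vertical at y = 28.7–28.8 mm in the rack frame; four 14 mm blanks should give 29.
- **Keeper:** it is level, with its top at about 92 mm (91.5 expected).
- **Linchpin:** the head's front is at x = -12.5 mm, and the post's face is at -12. The pin sits tilted about 0.09 rad in the loose hole, with the head end low.
- **Ring:** it is within about 0.01 rad of closed, judged by comparing the slopes of the wire and the head.
- **Other things on the bench:** they look unmoved in the pictures; I did not measure them one by one.

None of the final checks failed or disagreed.

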